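# Weigh the sample can on the spring balance

### The job

Weigh the sealed sample can: while it stands on the bench, swing its folded-down wire bail all the way upright, then lift the can level by the bail and hang it by the grip sleeve, centred, in the hook of the spring balance. The weight is unknown and the balance must not be jerked or pulled down hard: lower slowly and let go only once the hook carries the whole weight and your hand none, then leave the can hanging still and free. Never tip the can far over, and leave the other things on the bench where they are.

Things in the scene. Friction and masses are not known exactly. Their poses are not given: they have to be found in the camera images.
- can: sealed bare-steel can, 54 mm across, 82 mm high, 0.2 to 0.75 kg (unknown, differs each time), standing on the glass sheet that covers the bench (glass top 7.6 mm above the bench). Origin at the centre of its underside, z up. A wire bail pivots on ears at its two sides (pin heads reach to y = +-36 mm). At the start the bail is folded down towards the can's -x side
- can_pivot (a point): on the can's axis, 74 mm above its underside (8 mm below the lid): the middle of the bail's pivot axis. Axes as the can's; the bail turns about y
- bail_grip (a point): centre of the grip sleeve at the top of the bail, 74 mm from the pivot axis. Sleeve: black cylinder 11 mm thick, 30 mm long, along y, turning freely on the 4 mm wire. z points from the pivot along the bail. From 8 to 46 mm below this point the two bail legs run parallel, 52 mm apart over their outsides, and can be gripped across; below that they spread to 68 mm
- bail (a joint): angle of the bail on the can: 0 folded down on its stop, 12 degrees below level (as at the start); 1.78 upright; 3.56 folded on the other side. The pivots rub a little (0.008 N m): let go within 0.4 rad of upright the bail stays, farther over it falls back
- hook_seat (a point): where the sleeve's axis lies when seated in the hook; moves with the hook. x points from the hook's tip along its arm to the column, y across, z up. Round steel 8 mm thick: the throat is open at the top, 21 mm wide between tip and arm at 4 mm above the seat, narrowing to a rounded V. Tip and arm rise to 15 mm above the seat. 244 mm above the bench at no load; the can's underside hangs 148 mm below
- hook (a joint): how far the spring hook has been pulled down: 0 at no load (its upper stop), 0.055 m at its lower stop. It starts to move at 0.6 N and then yields 1 mm for each further 0.16 N. The spring is delicate: it must never be moved faster than 55 mm/s, up or down, nor be pulled down past 50 mm
- balance: spring balance: grey base plate 112 x 92 x 14 mm, aluminium column 36 x 50 mm, 300 mm high with its top knob, fixed for the run. Origin under the column's centre, on the glass. The hook's arm points along its -x axis; the seat is 125 mm ahead of the column's centre, with nothing above it
- beaker: small empty glass beaker, 45 mm across, 58 mm high, bystander. Origin at the centre of its underside.
- dropper_bottle: amber dropper bottle, 31 mm across, 92 mm high, bystander. Origin at the centre of its underside.
- vial: brown screw vial with a cap, 30 mm across, 66 mm high, bystander. Origin at the centre of its underside.
- weight_large: brass check weight, 30 mm across, 44 mm high, bystander. Origin at the centre of its underside.
- weight_small: brass check weight, 24 mm across, 35 mm high, bystander. Origin at the centre of its underside.
- tweezers: steel tweezers lying flat, 126 x 19 x 10 mm, bystander. Origin at the centre of its underside.

How it is judged (in metres and radians):
On the way, in this order (a step that is already met when the one before it is completed fails the run):
1. the bail stands upright (within 0.3 rad) while the can still stands on the bench (value of joint bail between 1.48 and 2.08 rad and height (world z) of can below 0.012 m and angle between can's own z axis and vertical below 0.1 rad), for 0.3 s.
2. the can is lifted clear of the bench, level (height (world z) of can above 0.035 m and angle between can's own z axis and vertical below 0.3 rad), for 0.2 s.
At the end, for the whole second after the job is handed in: the can hangs from the hook by its grip sleeve, sleeve centred within 9 mm (horizontally) and 6 mm (in height) of the seat, the spring pulled down by its weight, the can level within 0.15 rad, clear of everything below, nearly still and released (horizontal distance between bail_grip and hook_seat below 0.009 m and z of bail_grip in the frame of hook_seat between -0.006 and 0.006 m and value of joint hook above 0.002 m and angle between can's own z axis and vertical below 0.15 rad and height (world z) of can above 0.035 m and linear speed of can below 0.06 m/s and contact force between the fingers and can below 0.05 N); the robot touches nothing.
It fails at once if the hook moves up or down faster than 0.055 m/s (let go before the weight was taken up, or dropped or snatched) (velocity of joint hook above 0.055 m/s or velocity of joint hook below -0.055 m/s).
It fails at once if the hook is pulled down more than 50 mm (balance overloaded by pressing) (value of joint hook above 0.05 m).
It fails at once if the can tips more than 0.45 rad (angle between can's own z axis and vertical above 0.45 rad).
It fails at once if a bystander is moved more than 30 mm (distance of any of beaker, dropper_bottle, vial, weight_large, weight_small, tweezers from where it was at the start of the episode above 0.03 m).
It also fails if it takes over 72 s, if anything falls off the work surface, if the arm or the gripper's body presses on something with over 40 N, if the wrist force passes 120 N, or if a joint passes its speed limit or range.

### The arm

A 6-joint arm with a two-finger parallel gripper is mounted at the origin on a cart in front of the work surface, level with it; the furniture and walls round the work are solid. World frame = base frame: x ahead of the robot, y to its left, z up, the work surface at z = 0. Lengths are in mm, angles in rad, forces in N, time in s.
With the tool pointing down it reaches from about 350 to 875 mm from the base axis. Payload 4.2 kg.
Tool frame: the origin (TCP) lies on the centre line of the jaws, within the pads' length; the fingertips stand 14 mm ahead of it and the grasp point (between the pads) lies 5 mm behind it (tcp_to_tips is the distance from the TCP to the fingertips, in mm); z points along the fingers, y is the direction in which the jaws open and shut (so a half turn about z gives the same grasp; the last joint's range is limited). The gripper opens to 85 mm and grips with 20 to 120 N. Pads are 22 mm wide; open, the fingers measure 114 mm over their backs; the gripper's body (76 mm by 85 mm) begins 54 mm behind the grasp point. The pads swing forward as they close: fully open they stand 13 mm farther back than shut.
Start: joints at [1.427, 0.385, 0.008, 0, -1.194, -0.259], TCP at [244.964, 574.971, 218.812] pointing down, gripper open.
Joint ranges: [-3.14, 3.14], [-1.21, 2.06], [-1.07, 1.41], [-3.16, 2.05], [-2.99, -0.16], [-3.1, 3.1]. Speed limits (rad/s): [2.79, 2.79, 3.14, 3.14, 3.14, 3.14].

### API

Orientations are given as a unit quaternion [x, y, z, w].
In Python, from bench import read_state, get_image, job_done, tcp_to_tips gives the robot as it stands. The module is installed in compiled form; this text tells all that it offers.
- The arm moves only by the tool play_rows, never from a script. Its argument "targets" is a list of rows, each an object of numbers: "gripper": the gripper's target within -1 to 1 (shut at 1, half-way at 0, fully open at -1); "tx", "ty", "tz": the shift along the tool's x, y, z scaled (see below); "spin": the turn about the tool's z scaled (see below). A call has 1 to 12 rows; each row is the pose to reach, as a shift and turn from the pose commanded when the call began, along the tool's axes at that moment; what a row does not reach only later rows make up. The controller multiplies each number of a shift by 0.25 m and each number of a turn by pi/4 rad. A row lasts 1/8 s, in which the tool goes at most 62.5 mm and 10.7 degrees, less where a joint would pass 70% of its speed; a pose out of reach is approached as far as the arm can. A call with a number of a shift or a turn outside -1 to 1 is refused whole. A call with a gripper value outside its range is refused whole. The fingers move at their own pace and stop on an object; the grip force is fixed at half the most. Time passes only in rows, so rows that repeat a pose let the fingers close. It gives the time, the measured TCP pose, the force and the opening at its end, in the units of the state.
- read_state(): the state, without advancing time (a new reading comes with each control period).
- get_image(name): name is "side" or "top"; returns a dict with "frame" (384x512x3 uint8, red, green, blue), "depth" (384x512 float32, mm along the optical axis (not along the pixel's ray), 0 where there is no reading), "mtx" (3x3 intrinsics, pixels), "world_to_cam" (4x4, takes a point from world to camera coordinates). Camera axes: x right, y up, looking along -z (the intrinsics and any distortion apply to the point x, -y, -z); pixel columns grow to the right and rows downward; lengths in mm; the calibration is good to about 2 mm. A picture is of the moment at which its call begins.
- job_done(): hands the job in, once; it reports no verdict.
The state is a dict: "clock": time; "joints": joint angles; "joint_vel": joint speeds; "joint_efforts": joint torques, N m; "position": TCP position; "ee_rot": TCP orientation; "contact_force": force on the tool from outside, world axes, zero at the start; "wrist_torque": the same for the moment, N m; "gripper_width": finger opening in mm.
Only numpy, scipy, OpenCV 4.12 (cv2) and the standard library are available. Lean on these libraries where they do the work, as an engineer would, in place of code of your own. Each camera call takes 0.05 s, during which the arm holds its last target.

## Working session

There is one attempt and no reset: what is moved stays moved. The work goes in short steps, Python scripts to look and compute and a tool call to move; the robot and the scene stay as the last step left them, time stands still between calls to the robot, and variables do not carry over. Pictures are saved under pics/ and viewed, and the job is handed in when it is done.

Besides the shell and the picture viewer there is one more tool, called after ">>>" as a command line: name --argument value ..., lists and objects as JSON in quotes. play_rows: Moves the arm, as the interface text tells. Its arguments: {"type":"object","properties":{"targets":{"type":"array","items":{"type":"object","properties":{"gripper":{"type":"number"},"tx":{"type":"number","minimum":-1,"maximum":1},"ty":{"type":"number","minimum":-1,"maximum":1},"tz":{"type":"number","minimum":-1,"maximum":1},"spin":{"type":"number","minimum":-1,"maximum":1}}}}},"required":["targets"]}

```bash
mkdir -p pics; cat > h.py <<'E'
import numpy as np, cv2
from bench import read_state, get_image
def grab(n,tag):
    d=get_image(n); cv2.imwrite(f'pics/{tag}.png',d['frame'][:,:,::-1]); np.savez(f'pics/{tag}.npz',**d); return d
def load(tag): return dict(np.load(f'pics/{tag}.npz'))
def pts(d):
    K=d['mtx'];W=np.linalg.inv(d['world_to_cam']);z=d['depth'];h,w=z.shape
    u,v=np.meshgrid(np.arange(w),np.arange(h))
    X=(u-K[0,2])/K[0,0]*z;Y=-(v-K[1,2])/K[1,1]*z
    return np.stack([X,Y,-z],-1)@W[:3,:3].T+W[:3,3]
def ray(d,u,v,zp):
    K=d['mtx'];W=np.linalg.inv(d['world_to_cam'])
    r=W[:3,:3]@np.array([(u-K[0,2])/K[0,0],-(v-K[1,2])/K[1,1],-1]);o=W[:3,3]
    return o+r*(zp-o[2])/r[2]
def proj(d,p):
    c=d['world_to_cam']@np.append(p,1);K=d['mtx'];return (K[0,2]+K[0,0]*c[0]/-c[2],K[1,2]+K[1,1]*c[1]/c[2])
E
python3 - <<'E'
from h import *
for n in('side','top'):
    d=grab(n,n+'0');print(d['mtx'],np.linalg.inv(d['world_to_cam']).round(3).tolist())
s=read_state();print(s)
E
```

```text
[[497.34169803   0.         262.88094149]
 [  0.         497.34169803 192.96403274]
 [  0.           0.           1.        ]] [[0.99, 0.08, -0.119, 436.71], [-0.143, 0.586, -0.798, -1023.599], [0.006, 0.807, 0.591, 787.09], [0.0, 0.0, 0.0, 1.0]]
[[465.95668139   0.         256.05942632]
 [  0.         465.95668139 191.23310655]
 [  0.           0.           1.        ]] [[-0.182, 0.963, -0.201, 352.823], [-0.983, -0.179, 0.035, -184.082], [-0.003, 0.204, 0.979, 1197.078], [0.0, 0.0, 0.0, 1.0]]
{'clock': 0.1, 'joints': array([ 1.42656278e+00,  3.85481111e-01,  6.74658391e-03, -3.80359061e-04,
       -1.19401633e+00, -2.58616729e-01]), 'joint_vel': array([ 0.00017152,  0.00079479,  0.00223393,  0.00166486,  0.00065197,
       -0.00093925]), 'joint_efforts': array([-4.16630860e-05, -3.93317914e+01,  1.88928884e+01,  4.19791505e+00,
       -2.61766858e-03,  3.76789053e-07]), 'position': array([244.80214105, 574.46350874, 217.83201307]), 'ee_rot': array([ 9.79767932e-01, -2.00134488e-01, -1.20620813e-04,  9.85772491e-04]), 'contact_force': array([-0.16636723, -0.13044574,  0.35975878]), 'wrist_torque': array([-0.00527186, -0.01831589,  0.01067394]), 'gripper_width': 85.10875279729939}
```

View pics/side0.png

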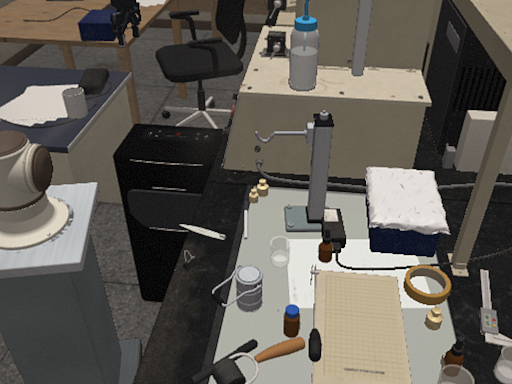

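View pics/top0.png

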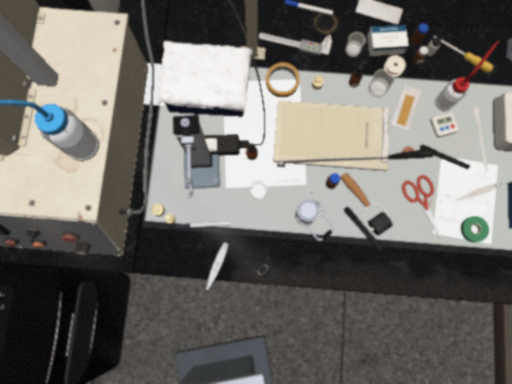

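```bash
python3 - <<'E'
from h import *
for n in('side','top'):
    d=load(n+'0')
    for p in([0,0,0],[245,575,218],[245,575,400]):print(n,p,proj(d,p))
    P=pts(d)
    f=d['frame'][:,:,::-1]
    if n=='side': 
        for k,(x0,y0,x1,y1) in enumerate([(200,230,330,340),(230,100,350,260)]):
            cv2.imwrite(f'pics/sz{k}.png',cv2.resize(f[y0:y1,x0:x1],None,fx=5 if k==0 else 3.7,fy=5 if k==0 else 3.7,interpolation=cv2.INTER_CUBIC))
        for u,v in[(249,270),(249,300),(240,255),(262,136),(322,118),(300,216),(279,250),(291,318)]:print((u,v),P[v,u].round(1))
    else:
        cv2.imwrite(f'pics/tz0.png',cv2.resize(f[100:260,145:345],None,fx=3.7,fy=3.7,interpolation=cv2.INTER_CUBIC))
        for u,v in[(308,211),(322,235),(187,160),(187,185),(184,124),(258,190),(333,180)]:print((u,v),P[v,u].round(1))
E
```

```text
side [0, 0, 0] (np.float64(26.89056233260166), np.float64(221.47829098549414))
side [245, 575, 218] (np.float64(130.68544060916278), np.float64(48.44700505075866))
side [245, 575, 400] (np.float64(121.43694823131173), np.float64(-11.33591337953439))
(249, 270) [ 513.6 -331.6   90.2]
(249, 300) [ 509.3 -362.9   39.4]
(240, 255) [ 508.3 -200.2    8.1]
(262, 136) [601.3 102.2 138.2]
(322, 118) [ 698.6 -109.   293.7]
(300, 216) [666.9 -99.1  23.2]
(279, 250) [ 587.7 -251.2   60.1]
(291, 318) [ 578.2 -436.6   62.1]
top [0, 0, 0] (np.float64(207.6414329463626), np.float64(453.4985094166256))
top [245, 575, 218] (np.float64(-114.52815404763476), np.float64(415.69873965354026))
top [245, 575, 400] (np.float64(-204.97303353956153), np.float64(446.7309089929148))
(308, 211) [ 509.2 -337.2   89.7]
(322, 235) [ 453.7 -371.5    4.8]
(187, 160) [709.9 -62.8  17.5]
(187, 185) [641.8 -53.4  24.5]
(184, 124) [699.2 -97.7 302.9]
(258, 190) [ 595.7 -231.    23.1]
(333, 180) [ 576.6 -416.4   72.1]
```

View pics/sz0.png

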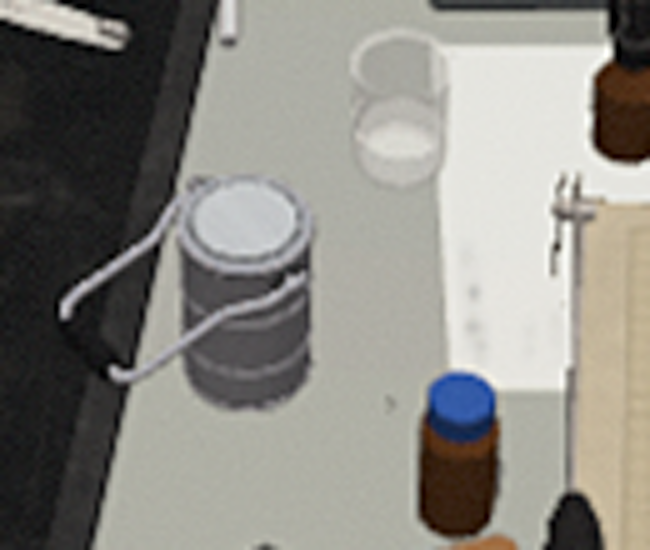

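View pics/sz1.png

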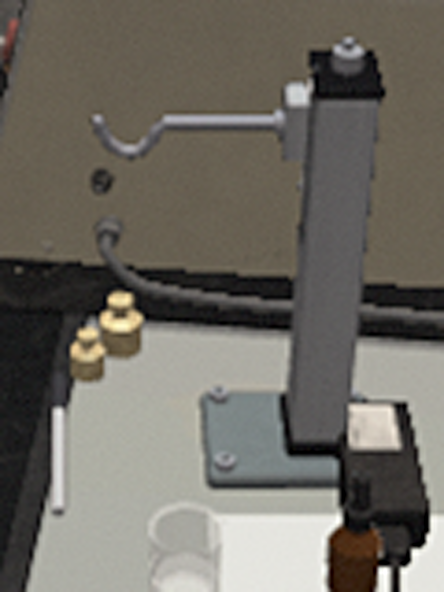

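View pics/tz0.png

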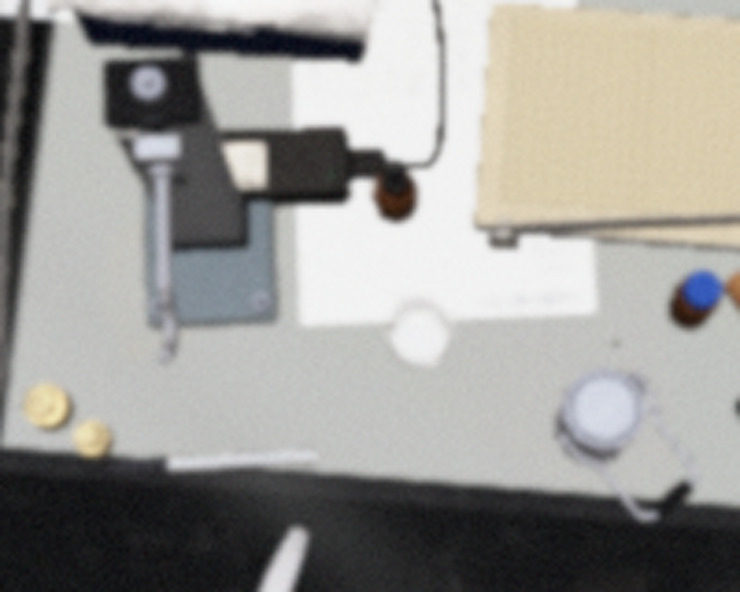

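```bash
cat >> h.py <<'E'
def tri(obs):
    A=np.zeros((3,3));b=np.zeros(3);L=[]
    for d,u,v in obs:
        K=d['mtx'];W=np.linalg.inv(d['world_to_cam'])
        r=W[:3,:3]@np.array([(u-K[0,2])/K[0,0],-(v-K[1,2])/K[1,1],-1]);r/=np.linalg.norm(r);o=W[:3,3]
        M=np.eye(3)-np.outer(r,r);A+=M;b+=M@o;L.append((M,o))
    p=np.linalg.solve(A,b);return p.round(1),[float(np.linalg.norm(M@(p-o)).round(1)) for M,o in L]
def zoom(d,x0,y0,x1,y1,f,name):
    cv2.imwrite(f'pics/{name}.png',cv2.resize(d['frame'][y0:y1,x0:x1,::-1],None,fx=f,fy=f,interpolation=cv2.INTER_CUBIC))
E
python3 - <<'E'
from h import *
s=load('side0');t=load('top0')
zoom(s,245,110,335,150,8,'hs'); zoom(t,170,110,240,200,6,'ht'); zoom(t,285,190,345,250,9,'ct')
def lid(d,c,r=25):
    x0,y0=c[0]-r,c[1]-r
    P=pts(d)[y0:y0+2*r,x0:x0+2*r]; m=((abs(P[...,2]-89.6)<5)).astype(np.uint8)
    m=cv2.morphologyEx(m,cv2.MORPH_OPEN,np.ones((3,3)))
    cs,_=cv2.findContours(m,0,1);cc=max(cs,key=cv2.contourArea);e=cv2.fitEllipse(cc);return e[0][0]+x0,e[0][1]+y0,e[1]
a=lid(s,(249,274));b=lid(t,(308,211));print(a,b)
print(ray(s,a[0],a[1],89.6),ray(t,b[0],b[1],89.6),tri([(s,*a[:2]),(t,*b[:2])]))
for d,c in((s,(218,298)),(t,(328,234))):
    x0,y0=c[0]-12,c[1]-12
    g=d['frame'][y0:y0+24,x0:x0+24].max(-1);print(g[4:20,4:20])
print(tri([(s,218.4,298),(t,328,234.3)]))
E
```

```text
(248.25397109985352, 274.4227523803711, (20.372528076171875, 27.166696548461914)) (308.41789054870605, 210.3899040222168, (21.235200881958008, 21.464515686035156))
[ 510.81011276 -342.69211204   89.6       ] [ 510.51592289 -338.50227157   89.6       ] (array([ 511.1, -339. ,   85.8]), [0.1, 0.1])
[[ 30  19 140 195 150  66  23  22  26  29  26  43  51  44  51  46]
 [ 32   6 177 182  94  12  24  32  21  26  27  43  48  46  47  44]
 [ 29  18 179 169  73  19  28  30  29  27  29  42  50  40  46  41]
 [ 28  25 127 116  44  24  29  30  24  33  38  46  47  44  45  44]
 [ 29  21  29  23  23  32  32  25  25  24  41  51  52  48  46  48]
 [ 30  22  12  20  30  30  21  28  23  27  49  58  52  51  47  47]
 [ 30  28  18  19  22  26  26  33  29  30  47  55  54  52  48  48]
 [ 29  28  26  16  14  19  27  25  28  30  41  54  55  51  43  45]
 [ 29  26  23  19  17  18  28  25  26  29  28  42  50  55  48  47]
 [ 31  29  29  24  18  15  18  19  28  29  29  29  38  48  49  51]
 [ 30  29  26  30  26  21  23  21  25  27  31  25  24  37  50  52]
 [ 29  25  29  25  29  29  25  15  22  23  24  27  17  25  49  57
[... 689 characters left out ...]
9 173 143 105  65  40  37  49  94 147 181 191 194]
 [185 184 182 168 140  99  64  41  31  43  73 118 160 184 193 193]
 [150 153 146 128  99  59  38  27  31  59  96 139 167 182 185 183]
 [ 94  93  90  73  56  37  31  30  39  59  97 127 151 154 154 157]
 [ 57  55  43  39  28  27  28  35  43  49  75  86  93 100  96  99]
 [ 76  73  56  40  33  29  30  41  41  46  47  50  56  59  53  57]
 [127 122  95  55  30  32  35  42  47  45  45  43  48  45  49  49]
 [153 139 106  64  35  39  42  45  43  46  44  44  44  41  45  44]
 [119 103  84  54  39  42  39  45  44  42  40  38  42  43  42  45]
 [ 62  58  44  37  34  37  38  39  36  35  39  37  38  40  41  39]]
(array([ 448.4, -376. ,   68.7]), [1.1, 1.1])
```

View pics/hs.png

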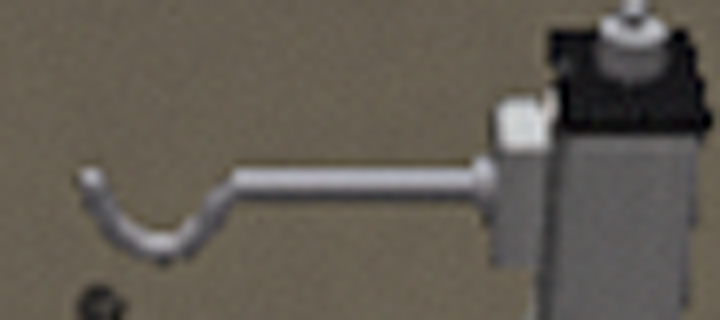

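View pics/ht.png

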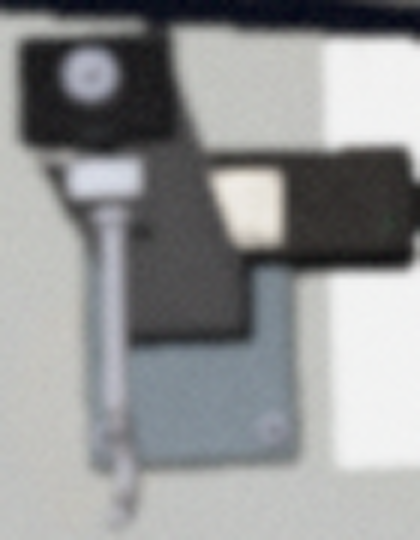

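View pics/ct.png

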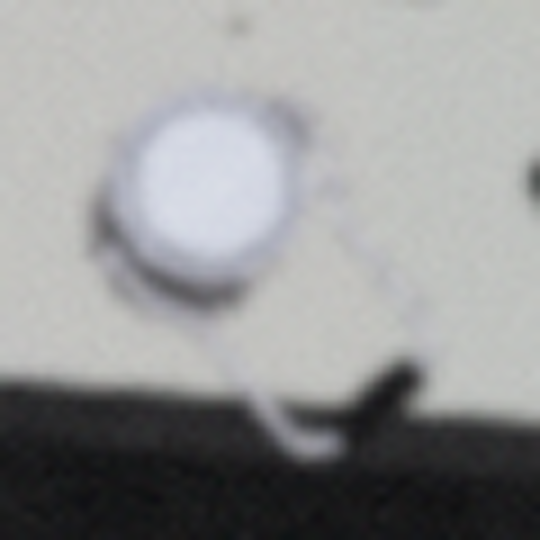

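```bash
python3 - <<'E'
from h import *
s=load('side0');t=load('top0')
print('tip',tri([(s,256.25,132.2),(t,190,195.5)]),ray(s,256.25,132.2,257),ray(t,190,195.5,257))
print('bend',tri([(s,274.75,132.5),(t,189.2,182.5)]),ray(t,189.2,182.5,255))
print('armend',tri([(s,245+485/8,110+178/8),(t,170+110/6,110+215/6)]),ray(t,170+110/6,110+215/6,255))
print('knob',tri([(s,245+633/8,110+25/8),(t,170+90/6,110+75/6)]))
# base plate corner edge by depth & height check of balance column
P=pts(t);m=(P[...,2]>270)
ys,xs=np.where(m[100:140,170:215]);print(xs.min()+170,xs.max()+170,ys.min()+100,ys.max()+100,P[100:140,170:215][m[100:140,170:215]].mean(0))
print('V', [ray(s,265.25,140.4,z).round(1) for z in (234.5,238)])
# bystanders
for n,u,v,z in(('bk',258,191,8),('wl',145+47/3.7,100+405/3.7,40),('ws',145+92/3.7,100+437/3.7,35),('vial',145+700/3.7,100+292/3.7,73),('drop',252,153,90),('tweez a',190,225,12),('tweez b',230,223.5,12)):print(n,ray(t,u,v,z).round(0))
E
```

```text
tip (array([561.9, -81.8, 254.7]), [0.1, 0.1]) [561.2187032  -85.93219013 257.        ] [561.46916038 -82.0064696  257.        ]
bend (array([596.5, -84. , 250.8]), [5.9, 5.9]) [589.38759921 -84.37682484 255.        ]
armend (array([668.6, -94.6, 253.7]), [0.0, 0.0]) [668.09959528 -94.72250657 255.        ]
knob (array([704.1, -99.9, 299.9]), [0.9, 0.9])
170 199 101 139 [ 696.24012903 -100.9650655   297.21841716]
V [array([581.2, -85. , 234.5]), array([580.3, -91. , 238. ])]
bk [ 596. -231.    8.]
wl [589.  27.  40.]
ws [563.   1.  35.]
vial [ 579. -420.   73.]
drop [ 676. -231.   90.]
tweez a [540. -44.  12.]
tweez b [ 525. -145.   12.]
```

```bash
cat >> h.py <<'E'
from scipy.spatial.transform import Rotation as R
def cmd(p=None,yaw=None):
    """print tool-axes row numbers to reach world p with tool x yaw (deg)"""
    s=read_state();Q=R.from_quat(s['ee_rot']).as_matrix();a=np.degrees(np.arctan2(Q[1,0],Q[0,0]))
    out={}
    if p is not None:
        t=Q.T@(np.array(p)-s['position']);out=dict(zip(('tx','ty','tz'),(t/250).round(4)))
    if yaw is not None: out['spin']=round(-((yaw-a+180)%360-180)/45,4)
    print('pos',s['position'].round(1),'yaw',a.round(2),'tiltz',Q[2,2].round(4),'F',s['contact_force'].round(2),'w',round(s['gripper_width'],1),'t',round(s['clock'],2));print({k:float(v) for k,v in out.items()})
E
python3 - <<'E'
from h import *
import bench
print(bench.tcp_to_tips if not callable(bench.tcp_to_tips) else bench.tcp_to_tips())
cmd([400,350,320],-60.3)
E
```

```text
14.0
pos [244.8 574.5 217.8] yaw -23.09 tiltz -1.0 F [-0.17 -0.13  0.36] w 85.1 t 0.1
{'tx': 0.9232, 'ty': 0.5833, 'tz': -0.4074, 'spin': 0.8269}
```

>>> play_rows --targets '[{"tx": 0.1, "ty": 0.06, "tz": -0.1, "spin": 0.15, "gripper": -1}, {"tx": 0.28, "ty": 0.18, "tz": -0.2, "spin": 0.3, "gripper": -1}, {"tx": 0.46, "ty": 0.29, "tz": -0.3, "spin": 0.45, "gripper": -1}, {"tx": 0.64, "ty": 0.4, "tz": -0.4, "spin": 0.6, "gripper": -1}, {"tx": 0.8, "ty": 0.51, "tz": -0.4, "spin": 0.75, "gripper": -1}, {"tx": 0.92, "ty": 0.58, "tz": -0.4, "spin": 0.827, "gripper": -1}, {"tx": 0.92, "ty": 0.58, "tz": -0.4, "spin": 0.827, "gripper": -1}]'

```text
clock: 0.98
position: [400.5, 349.6, 318.7]
ee_rot: [0.864, -0.504, -0.0, 0.0]
contact_force: [-0.0, -0.0, -0.3]
gripper_width: 85.2
```

```bash
python3 - <<'E'
from h import *
cmd([430,120,320],-60.3)
E
```

```text
pos [400.5 349.6 318.7] yaw -60.49 tiltz -1.0 F [-0.01 -0.03 -0.25] w 85.2 t 0.97
{'tx': 0.8572, 'ty': 0.3496, 'tz': -0.0051, 'spin': -0.0041}
```

>>> play_rows --targets '[{"tx": 0.14, "ty": 0.06, "gripper": -1}, {"tx": 0.36, "ty": 0.15, "gripper": -1}, {"tx": 0.58, "ty": 0.24, "gripper": -1}, {"tx": 0.76, "ty": 0.31, "gripper": -1}, {"tx": 0.86, "ty": 0.35, "gripper": -1}]'

```text
invalid input
```

>>> play_rows --targets '[{"tx": 0.2, "ty": 0.11, "gripper": -1}, {"tx": 0.4, "ty": 0.22, "gripper": -1}, {"tx": 0.6, "ty": 0.33, "gripper": -1}, {"tx": 0.8, "ty": 0.45, "gripper": -1}, {"tx": 0.8, "ty": 0.45, "gripper": -1}]'

```text
invalid input
```

```bash
python3 - <<'E'
from h import *
cmd([438,-310,240],-60.3)
E
```

```text
pos [400.5 349.6 318.7] yaw -60.49 tiltz -1.0 F [-0.01 -0.03 -0.25] w 85.2 t 0.97
{'tx': 2.3698, 'ty': 1.1689, 'tz': 0.3156, 'spin': -0.0041}
```

>>> play_rows --targets '[{"tx": 0.14, "ty": 0.06, "tz": 0, "spin": 0, "gripper": -1}, {"tx": 0.36, "ty": 0.15, "tz": 0, "spin": 0, "gripper": -1}, {"tx": 0.58, "ty": 0.24, "tz": 0, "spin": 0, "gripper": -1}, {"tx": 0.76, "ty": 0.31, "tz": 0, "spin": 0, "gripper": -1}, {"tx": 0.86, "ty": 0.35, "tz": 0, "spin": 0, "gripper": -1}]'

```text
clock: 1.6
position: [429.9, 120.1, 318.7]
ee_rot: [0.865, -0.502, -0.0, 0.0]
contact_force: [-0.0, -0.5, 0.3]
gripper_width: 85.5
```

>>> play_rows --targets '[{"tx": 0.2, "ty": 0.11, "tz": 0, "spin": 0, "gripper": -1}, {"tx": 0.4, "ty": 0.22, "tz": 0, "spin": 0, "gripper": -1}, {"tx": 0.6, "ty": 0.33, "tz": 0, "spin": 0, "gripper": -1}, {"tx": 0.8, "ty": 0.45, "tz": 0, "spin": 0, "gripper": -1}, {"tx": 0.8, "ty": 0.45, "tz": 0, "spin": 0, "gripper": -1}]'

```text
clock: 2.22
position: [431.2, -110.6, 318.3]
ee_rot: [0.863, -0.504, -0.001, 0.0]
contact_force: [0.0, 1.8, -0.7]
gripper_width: 85.2
```

```bash
python3 - <<'E'
from h import *
cmd([438,-310,240],-60.3)
E
```

```text
pos [ 431.2 -110.6  318.3] yaw -60.59 tiltz -1.0 F [ 0.02  1.82 -0.71] w 85.2 t 2.23
{'tx': 0.7084, 'ty': 0.3678, 'tz': 0.3132, 'spin': -0.0065}
```

>>> play_rows --targets '[{"tx": 0.2, "ty": 0.1, "tz": 0.1, "spin": 0, "gripper": 0}, {"tx": 0.4, "ty": 0.2, "tz": 0.25, "spin": 0, "gripper": 0}, {"tx": 0.6, "ty": 0.3, "tz": 0.4, "spin": 0, "gripper": 0}, {"tx": 0.77, "ty": 0.38, "tz": 0.55, "spin": 0, "gripper": 0}, {"tx": 0.9, "ty": 0.43, "tz": 0.66, "spin": 0, "gripper": 0}, {"tx": 0.957, "ty": 0.463, "tz": 0.71, "spin": -0.006, "gripper": 0}, {"tx": 0.957, "ty": 0.463, "tz": 0.71, "spin": -0.006, "gripper": 0}]'

```text
clock: 3.1
position: [449.8, -372.8, 140.1]
ee_rot: [0.866, -0.5, -0.001, 0.0]
contact_force: [0.1, 0.5, 0.3]
gripper_width: 42.6
```

```bash
python3 - <<'E'
from h import *
s=grab('side','side1');t=grab('top','top1')
zoom(s,190,200,300,330,5,'s1');zoom(t,270,170,370,270,6,'t1')
cmd([448.2,-376,72],-60.3)
E
```

```text
pos [ 450.6 -372.4  142.3] yaw -59.93 tiltz -1.0 F [ 0.37  0.6  -0.8 ] w 42.8 t 3.2
{'tx': 0.0073, 'ty': 0.0157, 'tz': 0.281, 'spin': 0.0082}
```

View pics/s1.png

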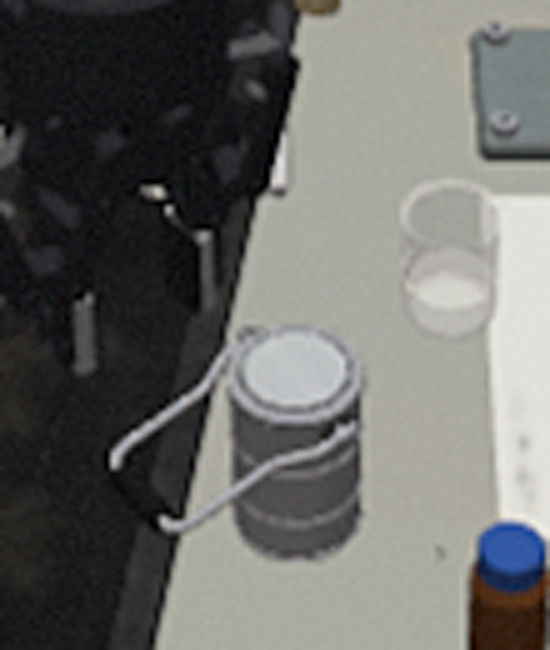

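View pics/t1.png

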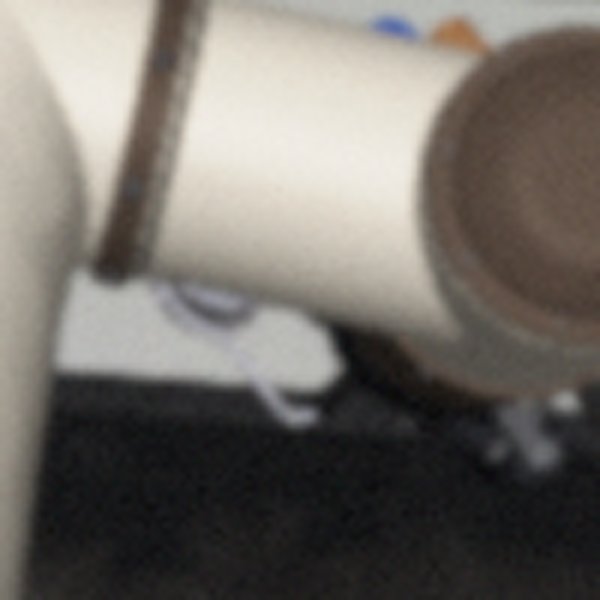

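```bash
python3 - <<'E'
from h import *
s=load('side1');print(proj(s,[450.6,-372.4,128]))
cmd([448.2,-376,62],-60.3)
E
```

```text
(np.float64(217.3020125800509), np.float64(274.43650502033813))
pos [ 450.6 -372.4  142.3] yaw -59.93 tiltz -1.0 F [ 0.37  0.6  -0.8 ] w 42.8 t 3.2
{'tx': 0.0073, 'ty': 0.0158, 'tz': 0.321, 'spin': 0.0082}
```

>>> play_rows --targets '[{"tx": 0.007, "ty": 0.012, "tz": 0.08, "spin": 0.008, "gripper": 0}, {"tx": 0.007, "ty": 0.012, "tz": 0.16, "spin": 0.008, "gripper": 0}, {"tx": 0.007, "ty": 0.012, "tz": 0.24, "spin": 0.008, "gripper": 0}, {"tx": 0.007, "ty": 0.012, "tz": 0.3, "spin": 0.008, "gripper": 0}, {"tx": 0.007, "ty": 0.012, "tz": 0.32, "spin": 0.008, "gripper": 0}, {"tx": 0.007, "ty": 0.012, "tz": 0.32, "spin": 0.008, "gripper": 0}]'

```text
clock: 3.95
position: [448.4, -376.2, 61.8]
ee_rot: [0.865, -0.503, 0.0, 0.0]
contact_force: [0.8, -0.6, -0.2]
gripper_width: 42.7
```

```bash
python3 - <<'E'
from h import *
s=grab('side','side2')
zoom(s,190,200,300,330,5,'s2')
cmd([448.2,-376,62],-60.3)
E
```

```text
pos [ 448.5 -376.4   62.1] yaw -60.35 tiltz -1.0 F [-0.9   0.17  0.37] w 42.2 t 4.0
{'tx': -0.0021, 'ty': 0.0004, 'tz': 0.0002, 'spin': -0.0011}
```

View pics/s2.png

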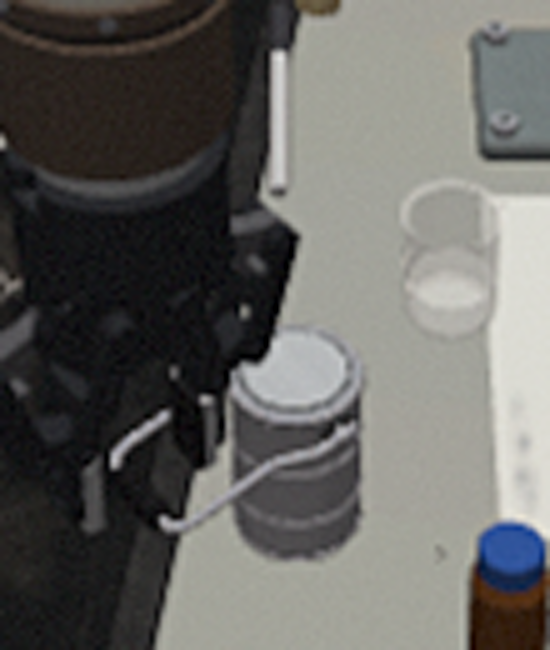

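>>> play_rows --targets '[{"tx": 0, "ty": 0, "tz": 0, "spin": 0, "gripper": 0.3}, {"tx": 0, "ty": 0, "tz": 0, "spin": 0, "gripper": 0.5}, {"tx": 0, "ty": 0, "tz": 0, "spin": 0, "gripper": 0.7}, {"tx": 0, "ty": 0, "tz": 0, "spin": 0, "gripper": 0.9}, {"tx": 0, "ty": 0, "tz": 0, "spin": 0, "gripper": 0.9}, {"tx": 0, "ty": 0, "tz": 0, "spin": 0, "gripper": 0.9}]'

```text
clock: 4.75
position: [447.9, -376.3, 61.3]
ee_rot: [0.864, -0.503, -0.0, 0.0]
contact_force: [-0.2, 0.5, -0.2]
gripper_width: 4.4
```

```bash
python3 - <<'E'
from h import *
s=grab('side','side3')
zoom(s,190,200,300,330,5,'s3')
cmd([448.2,-376,62],-60.3)
E
```

```text
pos [ 447.9 -376.4   61.3] yaw -60.39 tiltz -1.0 F [0.29 0.67 0.12] w 3.9 t 4.8
{'tx': -0.0007, 'ty': -0.0016, 'tz': -0.0028, 'spin': -0.0019}
```

View pics/s3.png

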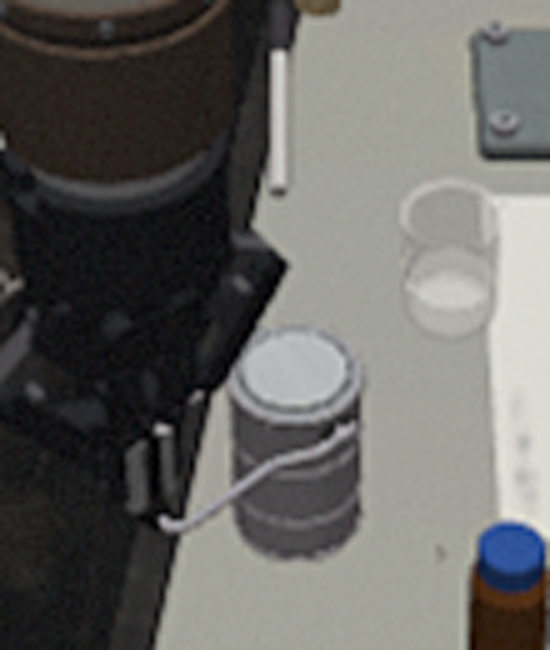

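```bash
python3 - <<'E'
from h import *
s=load('side3');
for p in ([447.9,-376.4,47.3],[447.9,-376.4,66.3],[448.2,-376,66.3]):
  q=np.array(proj(s,p));print(p,q,(q-[190,200])*5)
# depth at finger pixels and neighbourhood
P=pts(s)
for u,v in[(223,292),(222,298),(217,298),(226,303),(218,302),(219,303),(223,303)]:print(u,v,P[v,u].round(0))
for tag in('side0',):
  P=pts(load(tag))
  for u,v in[(213,292),(216,296),(218,298),(220,300),(222,302),(224,304)]:print(u,v,P[v,u].round(0))
E
```

```text
[447.9, -376.4, 47.3] [218.0767715  305.90261456] [140.38385749 529.51307281]
[447.9, -376.4, 66.3] [217.60112159 299.16943607] [138.00560795 495.84718033]
[448.2, -376, 66.3] [217.74431868 298.99343703] [138.72159341 494.96718513]
223 292 [ 459. -385.   94.]
222 298 [ 456. -387.   80.]
217 298 [ 447. -390.   85.]
226 303 [ 465. -335.    6.]
218 302 [ 448. -386.   69.]
219 303 [ 450. -389.   69.]
223 303 [ 457. -385.   64.]
213 292 [ 440. -360.   69.]
216 296 [ 445. -371.   69.]
218 298 [ 449. -380.   73.]
220 300 [ 452. -384.   72.]
222 302 [ 456. -386.   68.]
224 304 [ 459. -391.   68.]
```

```bash
python3 - <<'E'
from h import *
a=[]
for t in('side0','side2','side3'):
    f=load(t)['frame'][270:320,200:250].astype(float);f=np.clip(f*3,0,255).astype(np.uint8);a.append(cv2.resize(f[:,:,::-1],None,fx=5.2,fy=5.2,interpolation=cv2.INTER_CUBIC))
cv2.imwrite('pics/enh.png',np.hstack(a))
E
```

```text
(no output)
```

View pics/enh.png

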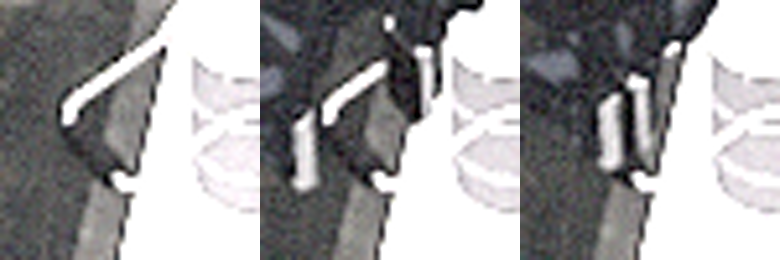

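```bash
python3 - <<'E'
from h import *
s=load('side3')
for z in(47,55,60,65,70):print(z,proj(s,[453.3,-386,z]))
E
```

```text
47 (np.float64(221.2785627466192), np.float64(309.5659993217023))
55 (np.float64(221.09426549284916), np.float64(306.74832474458924))
60 (np.float64(220.97813859419722), np.float64(304.97288966155327))
65 (np.float64(220.8612795452953), np.float64(303.18626091662765))
70 (np.float64(220.74368140021863), np.float64(301.38833231530595))
```

>>> play_rows --targets '[{"tx": 0, "ty": 0, "tz": -0.02, "spin": 0, "gripper": 0.2}, {"tx": 0, "ty": 0, "tz": -0.02, "spin": 0, "gripper": 0.2}, {"tx": 0, "ty": 0, "tz": 0, "spin": 0, "gripper": 0.2}, {"tx": 0, "ty": 0, "tz": 0.03, "spin": 0, "gripper": 0.2}, {"tx": 0, "ty": 0, "tz": 0.06, "spin": 0, "gripper": 0.2}, {"tx": 0, "ty": 0, "tz": 0.075, "spin": 0, "gripper": 0.2}, {"tx": 0, "ty": 0, "tz": 0.075, "spin": 0, "gripper": 0.2}]'

```text
clock: 5.68
position: [447.7, -376.2, 42.0]
ee_rot: [0.864, -0.503, -0.001, 0.0]
contact_force: [-0.3, 0.8, 0.3]
gripper_width: 34.0
```

```bash
python3 - <<'E'
from h import *
s=grab('side','side4')
f=np.clip(s['frame'][230:330,180:300].astype(float)*2.5,0,255).astype(np.uint8)
cv2.imwrite('pics/s4.png',cv2.resize(f[:,:,::-1],None,fx=6,fy=6,interpolation=cv2.INTER_CUBIC))
cmd([448.2,-376,42],-60.3)
E
```

```text
pos [ 447.9 -376.3   42.4] yaw -60.38 tiltz -1.0 F [ 0.61 -0.52  1.17] w 34.2 t 5.72
{'tx': -0.0007, 'ty': -0.0016, 'tz': 0.0015, 'spin': -0.0017}
```

View pics/s4.png

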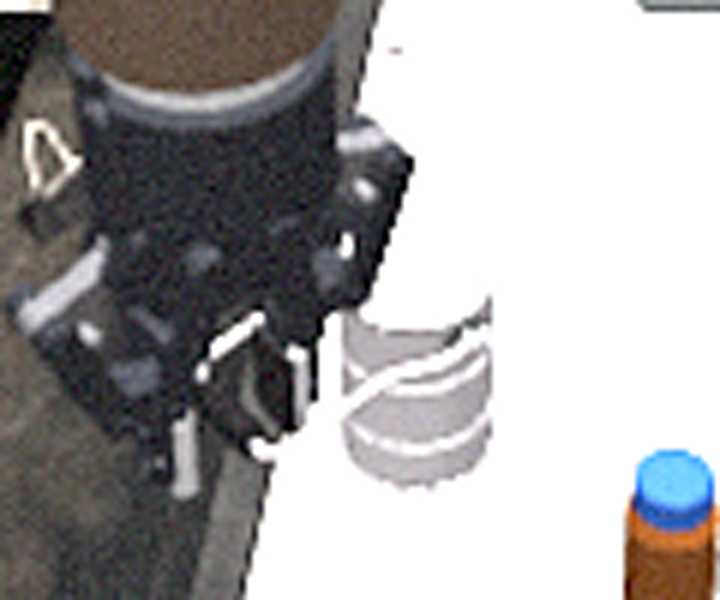

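>>> play_rows --targets '[{"tx": 0, "ty": 0, "tz": 0, "spin": 0, "gripper": 0.4}, {"tx": 0, "ty": 0, "tz": 0, "spin": 0, "gripper": 0.6}, {"tx": 0, "ty": 0, "tz": 0, "spin": 0, "gripper": 0.7}, {"tx": 0, "ty": 0, "tz": 0, "spin": 0, "gripper": 0.9}, {"tx": 0, "ty": 0, "tz": 0, "spin": 0, "gripper": 0.9}, {"tx": 0, "ty": 0, "tz": 0, "spin": 0, "gripper": 0.9}]'

```text
clock: 6.48
position: [448.4, -376.5, 42.7]
ee_rot: [0.864, -0.503, 0.0, -0.0]
contact_force: [1.8, -0.8, -0.7]
gripper_width: 8.6
```

```bash
python3 - <<'E'
from h import *
s=grab('side','side5')
f=np.clip(s['frame'][230:330,180:300].astype(float)*2,0,255).astype(np.uint8)
cv2.imwrite('pics/s5.png',cv2.resize(f[:,:,::-1],None,fx=6,fy=6,interpolation=cv2.INTER_CUBIC))
cmd([448.2,-376,42],-60.3)
E
```

```text
pos [ 448.3 -376.5   42.7] yaw -60.38 tiltz -1.0 F [2.19 0.47 0.35] w 8.2 t 6.53
{'tx': -0.0021, 'ty': -0.0006, 'tz': 0.0029, 'spin': -0.0018}
```

View pics/s5.png

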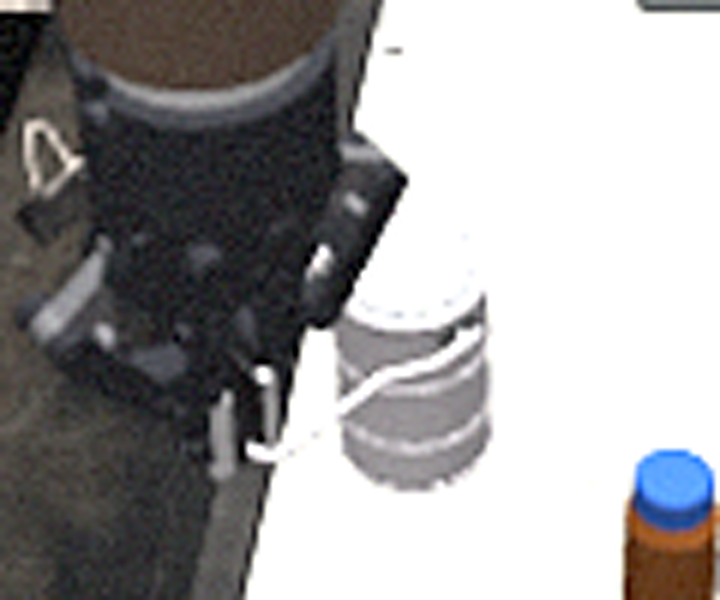

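```bash
python3 - <<'E'
import numpy as np
for k in range(1,25):
    f=np.radians(-12+4.25*k);print(k,round(-(72.4-74*np.cos(f))/250,3),round(-(15.4+74*np.sin(f))/250,3))
E
```

```text
1 0.004 -0.022
2 0.006 -0.044
3 0.006 -0.065
4 0.005 -0.087
5 0.003 -0.109
6 -0.002 -0.131
7 -0.008 -0.152
8 -0.015 -0.172
9 -0.024 -0.193
10 -0.035 -0.212
11 -0.046 -0.23
12 -0.06 -0.248
13 -0.074 -0.264
14 -0.09 -0.28
15 -0.106 -0.294
16 -0.124 -0.307
17 -0.143 -0.319
18 -0.162 -0.329
19 -0.182 -0.337
20 -0.203 -0.345
21 -0.224 -0.35
22 -0.246 -0.354
23 -0.268 -0.357
24 -0.29 -0.358
```

First quarter, then check.

>>> play_rows --targets '[{"tx": 0, "ty": 0.004, "tz": -0.022, "spin": 0, "gripper": 0.9}, {"tx": 0, "ty": 0.006, "tz": -0.044, "spin": 0, "gripper": 0.9}, {"tx": 0, "ty": 0.006, "tz": -0.065, "spin": 0, "gripper": 0.9}, {"tx": 0, "ty": 0.005, "tz": -0.087, "spin": 0, "gripper": 0.9}, {"tx": 0, "ty": 0.003, "tz": -0.109, "spin": 0, "gripper": 0.9}, {"tx": 0, "ty": -0.002, "tz": -0.131, "spin": 0, "gripper": 0.9}]'

```text
clock: 7.28
position: [448.3, -376.0, 75.6]
ee_rot: [0.864, -0.503, -0.0, -0.0]
contact_force: [1.1, -0.4, -1.1]
gripper_width: 8.8
```

```bash
python3 - <<'E'
from h import *
s=grab('side','side6')
f=np.clip(s['frame'][220:320,180:300].astype(float)*1.5,0,255).astype(np.uint8)
cv2.imwrite('pics/s6.png',cv2.resize(f[:,:,::-1],None,fx=6,fy=6,interpolation=cv2.INTER_CUBIC))
cmd()
E
```

```text
pos [ 448.9 -376.2   76.4] yaw -60.36 tiltz -1.0 F [ 1.68 -1.07  0.25] w 8.7 t 7.33
{}
```

View pics/s6.png

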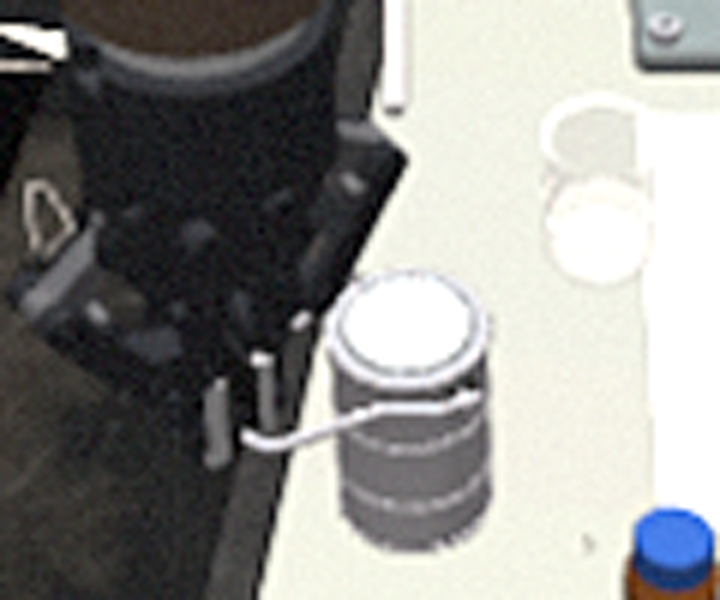

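>>> play_rows --targets '[{"tx": 0, "ty": -0.006, "tz": -0.021, "spin": 0, "gripper": 0.9}, {"tx": 0, "ty": -0.013, "tz": -0.041, "spin": 0, "gripper": 0.9}, {"tx": 0, "ty": -0.022, "tz": -0.062, "spin": 0, "gripper": 0.9}, {"tx": 0, "ty": -0.033, "tz": -0.081, "spin": 0, "gripper": 0.9}, {"tx": 0, "ty": -0.044, "tz": -0.099, "spin": 0, "gripper": 0.9}, {"tx": 0, "ty": -0.058, "tz": -0.117, "spin": 0, "gripper": 0.9}, {"tx": 0, "ty": -0.072, "tz": -0.133, "spin": 0, "gripper": 0.9}, {"tx": 0, "ty": -0.088, "tz": -0.149, "spin": 0, "gripper": 0.9}, {"tx": 0, "ty": -0.104, "tz": -0.163, "spin": 0, "gripper": 0.9}]'

```text
clock: 8.45
position: [471.1, -363.1, 116.2]
ee_rot: [0.864, -0.503, -0.0, 0.0]
contact_force: [0.9, 0.1, -1.5]
gripper_width: 8.5
```

```bash
python3 - <<'E'
from h import *
s=grab('side','side7')
f=np.clip(s['frame'][220:320,180:300].astype(float)*1.5,0,255).astype(np.uint8)
cv2.imwrite('pics/s7.png',cv2.resize(f[:,:,::-1],None,fx=6,fy=6,interpolation=cv2.INTER_CUBIC))
cmd()
E
```

```text
pos [ 471.8 -363.1  116.7] yaw -60.35 tiltz -1.0 F [ 1.58 -0.21 -0.21] w 8.3 t 8.5
{}
```

View pics/s7.png

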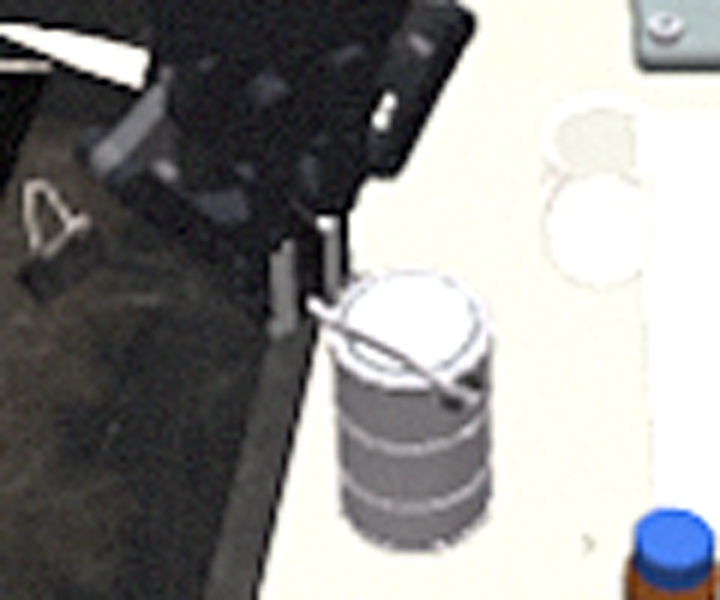

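>>> play_rows --targets '[{"tx": 0, "ty": -0.018, "tz": -0.013, "spin": 0, "gripper": 0.9}, {"tx": 0, "ty": -0.037, "tz": -0.025, "spin": 0, "gripper": 0.9}, {"tx": 0, "ty": -0.056, "tz": -0.035, "spin": 0, "gripper": 0.9}, {"tx": 0, "ty": -0.076, "tz": -0.043, "spin": 0, "gripper": 0.9}, {"tx": 0, "ty": -0.097, "tz": -0.051, "spin": 0, "gripper": 0.9}, {"tx": 0, "ty": -0.118, "tz": -0.056, "spin": 0, "gripper": 0.9}, {"tx": 0, "ty": -0.14, "tz": -0.06, "spin": 0, "gripper": 0.9}, {"tx": 0, "ty": -0.162, "tz": -0.063, "spin": 0, "gripper": 0.9}, {"tx": 0, "ty": -0.184, "tz": -0.064, "spin": 0, "gripper": 0.9}, {"tx": 0, "ty": -0.184, "tz": -0.064, "spin": 0, "gripper": 0.9}]'

```text
clock: 9.75
position: [511.9, -340.6, 132.6]
ee_rot: [0.865, -0.503, 0.001, 0.0]
contact_force: [0.7, -1.4, 4.0]
gripper_width: 8.9
```

```bash
python3 - <<'E'
from h import *
s=grab('side','side8')
f=np.clip(s['frame'][210:310,190:310].astype(float)*1.5,0,255).astype(np.uint8)
cv2.imwrite('pics/s8.png',cv2.resize(f[:,:,::-1],None,fx=6,fy=6,interpolation=cv2.INTER_CUBIC))
cmd()
E
```

```text
pos [ 511.7 -340.6  132.6] yaw -60.35 tiltz -1.0 F [ 0.71 -1.53  3.76] w 8.7 t 9.8
{}
```

View pics/s8.png

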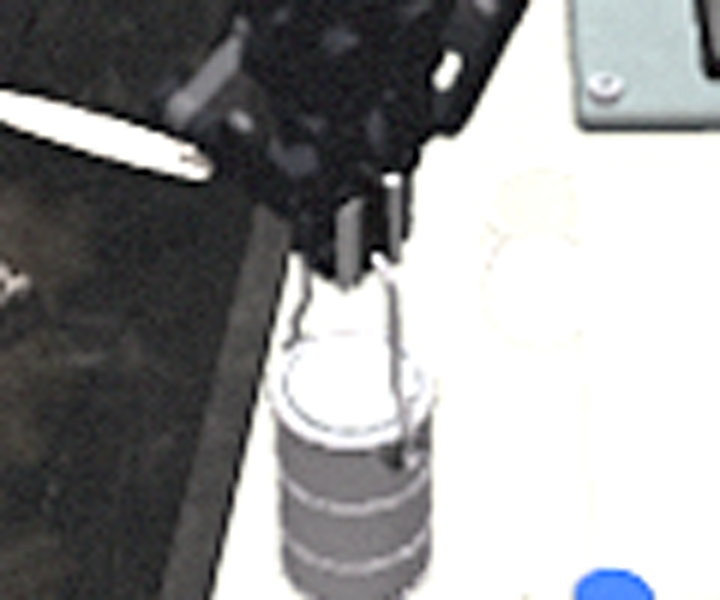

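>>> play_rows --targets '[{"tx": 0, "ty": 0, "tz": 0, "spin": 0, "gripper": 0.6}, {"tx": 0, "ty": 0, "tz": 0, "spin": 0, "gripper": 0.3}, {"tx": 0, "ty": 0, "tz": 0, "spin": 0, "gripper": 0}, {"tx": 0, "ty": 0, "tz": 0, "spin": 0, "gripper": 0}, {"tx": 0, "ty": 0, "tz": -0.05, "spin": 0, "gripper": -0.2}, {"tx": 0, "ty": 0, "tz": -0.15, "spin": 0, "gripper": -0.6}, {"tx": 0, "ty": 0, "tz": -0.24, "spin": 0, "gripper": -1}, {"tx": 0, "ty": 0, "tz": -0.28, "spin": 0, "gripper": -1}, {"tx": 0, "ty": 0, "tz": -0.28, "spin": 0, "gripper": -1}]'

```text
clock: 10.92
position: [511.3, -340.6, 203.0]
ee_rot: [0.864, -0.503, 0.001, -0.0]
contact_force: [0.3, 0.1, -0.7]
gripper_width: 85.4
```

```bash
python3 - <<'E'
from h import *
s=grab('side','side9')
zoom(s,190,180,310,310,5,'s9')
cmd([511,-340,202],-150.3)
E
```

```text
pos [ 510.8 -340.3  201.9] yaw -60.39 tiltz -1.0 F [ 1.2   0.99 -0.23] w 85.6 t 10.97
{'tx': -0.0005, 'ty': -0.0013, 'tz': -0.0005, 'spin': 1.998}
```

View pics/s9.png

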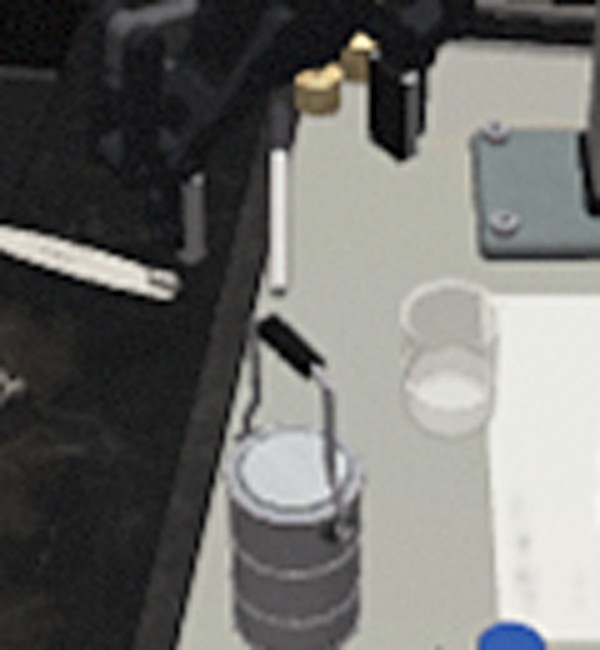

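>>> play_rows --targets '[{"tx": 0, "ty": 0, "tz": 0, "spin": 0.2, "gripper": -1}, {"tx": 0, "ty": 0, "tz": 0, "spin": 0.4, "gripper": -1}, {"tx": 0, "ty": 0, "tz": 0, "spin": 0.6, "gripper": -1}, {"tx": 0, "ty": 0, "tz": 0, "spin": 0.8, "gripper": -1}, {"tx": 0, "ty": 0, "tz": 0, "spin": 1, "gripper": -1}]'

```text
clock: 11.6
position: [510.4, -340.2, 200.6]
ee_rot: [-0.604, 0.797, 0.001, -0.001]
contact_force: [-0.7, -0.3, 0.4]
gripper_width: 85.5
```

>>> play_rows --targets '[{"tx": 0, "ty": 0, "tz": 0, "spin": 0.2, "gripper": -1}, {"tx": 0, "ty": 0, "tz": 0, "spin": 0.4, "gripper": -1}, {"tx": 0, "ty": 0, "tz": 0, "spin": 0.6, "gripper": -1}, {"tx": 0, "ty": 0, "tz": 0, "spin": 0.8, "gripper": -1}, {"tx": 0, "ty": 0, "tz": 0, "spin": 0.995, "gripper": -1}, {"tx": 0, "ty": 0, "tz": 0, "spin": 0.995, "gripper": -1}]'

```text
clock: 12.35
position: [510.4, -340.2, 200.8]
ee_rot: [-0.258, 0.966, 0.001, -0.001]
contact_force: [0.4, -0.3, -0.0]
gripper_width: 85.3
```

```bash
python3 - <<'E'
from h import *
s=grab('side','side10')
zoom(s,190,180,310,310,5,'s10')
print(proj(s,[511,-340,155.6]))
cmd([511,-340,140],-150.3)
# sleeve mask
f=s['frame'];g=f.max(-1)[238:262,235:262];m=(g<70).astype(np.uint8);n,l,st,c=cv2.connectedComponentsWithStats(m);print(st,c+[235,238])
E
```

```text
(np.float64(247.76992043315207), np.float64(248.25649713928448))
pos [ 510.6 -340.3  201. ] yaw -150.01 tiltz -1.0 F [-0.4  -0.35  1.4 ] w 85.4 t 12.4
{'tx': -0.0023, 'ty': -0.0003, 'tz': 0.244, 'spin': 0.0064}
[[  1   0  26  24 480]
 [  0   0   7  24  92]
 [  6   5  14  12  71]
 [  6  18   1   5   5]] [[250.35625    250.12083333]
 [236.77173913 246.57608696]
 [247.11267606 248.49295775]
 [241.         258.        ]]
```

View pics/s10.png

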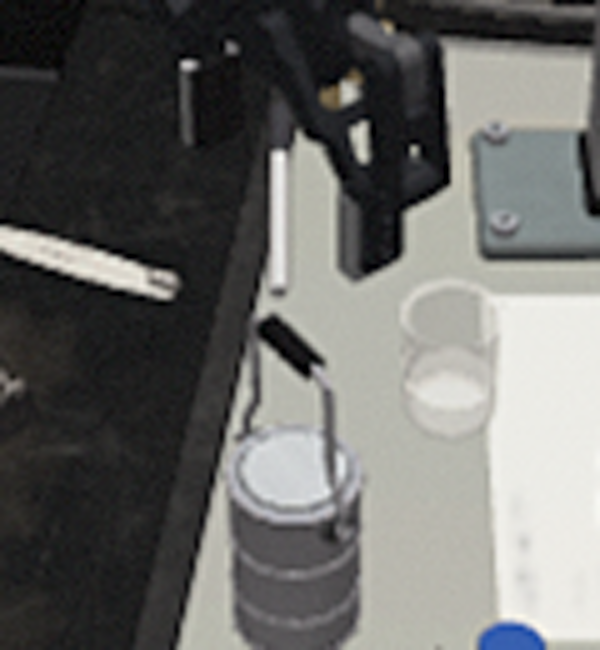

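```bash
python3 - <<'E'
from h import *
s=load('side10')
for z in(195,205,215,225,235):print(z,proj(s,[534,-381,z]),proj(s,[487,-299,z]))
P=pts(s)
for u,v in[(262,232),(264,232),(258,230),(228,207),(229,200)]:print(u,v,P[v,u].round(0))
E
```

```text
195 (np.float64(263.27378213230327), np.float64(246.1538667843601)) (np.float64(232.2176749774652), np.float64(219.1860787322525))
205 (np.float64(263.309350715348), np.float64(241.895689706065)) (np.float64(232.05318366320435), np.float64(215.03063819693907))
215 (np.float64(263.34540683409017), np.float64(237.57914613818633)) (np.float64(231.88658394027573), np.float64(210.8219342605624))
225 (np.float64(263.381960581621), np.float64(233.2030277624193)) (np.float64(231.7178350096181), np.float64(206.55893624211748))
235 (np.float64(263.4190223315676), np.float64(228.76609267546957)) (np.float64(231.54689501268555), np.float64(202.24058669550658))
262 232 [ 530. -392.  237.]
264 232 [ 533. -392.  237.]
258 230 [ 524. -388.  239.]
228 207 [ 479. -311.  234.]
229 200 [ 482. -308.  248.]
```

>>> play_rows --targets '[{"tx": -0.002, "ty": 0, "tz": 0.06, "spin": 0.006, "gripper": -1}, {"tx": -0.002, "ty": 0, "tz": 0.14, "spin": 0.006, "gripper": -1}, {"tx": -0.002, "ty": 0, "tz": 0.22, "spin": 0.006, "gripper": -1}, {"tx": -0.002, "ty": 0, "tz": 0.3, "spin": 0.006, "gripper": -1}, {"tx": -0.002, "ty": 0, "tz": 0.35, "spin": 0.006, "gripper": -1}, {"tx": -0.002, "ty": 0, "tz": 0.365, "spin": 0.006, "gripper": -1}, {"tx": -0.002, "ty": 0, "tz": 0.365, "spin": 0.006, "gripper": -1}]'

```text
clock: 13.28
position: [511.6, -340.4, 110.9]
ee_rot: [-0.255, 0.967, -0.0, 0.0]
contact_force: [-0.6, -0.0, -0.5]
gripper_width: 85.4
```

```bash
python3 - <<'E'
from h import *
s=grab('side','side11')
zoom(s,190,180,310,310,5,'s11')
cmd([511,-340,110],-150.3)
E
```

```text
pos [ 511.8 -340.5  111.3] yaw -150.41 tiltz -1.0 F [-0.49 -0.29  0.39] w 85.6 t 13.32
{'tx': 0.0019, 'ty': 0.0033, 'tz': 0.0053, 'spin': -0.0025}
```

View pics/s11.png

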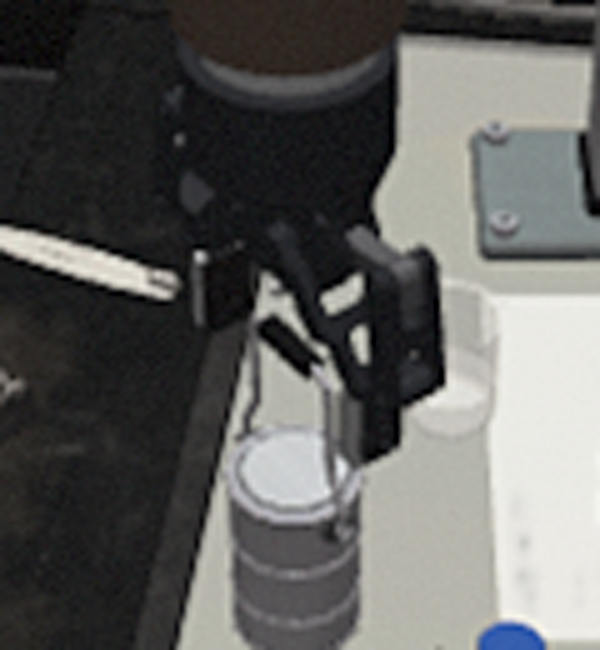

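>>> play_rows --targets '[{"tx": 0, "ty": 0, "tz": 0, "spin": 0, "gripper": -0.7}, {"tx": 0, "ty": 0, "tz": 0, "spin": 0, "gripper": -0.5}, {"tx": 0, "ty": 0, "tz": 0, "spin": 0, "gripper": -0.3}, {"tx": 0, "ty": 0, "tz": 0, "spin": 0, "gripper": -0.2}, {"tx": 0, "ty": 0, "tz": 0, "spin": 0, "gripper": -0.1}, {"tx": 0, "ty": 0, "tz": 0, "spin": 0, "gripper": 0.1}, {"tx": 0, "ty": 0, "tz": 0, "spin": 0, "gripper": 0.3}, {"tx": 0, "ty": 0, "tz": 0, "spin": 0, "gripper": 0.3}]'

```text
clock: 14.32
position: [511.4, -340.1, 111.6]
ee_rot: [-0.255, 0.967, -0.0, 0.0]
contact_force: [-1.8, 2.8, 5.5]
gripper_width: 49.3
```

```bash
python3 - <<'E'
from h import *
s=grab('side','side12')
zoom(s,190,180,310,310,5,'s12')
cmd([511,-340,110],-150.3)
E
```

```text
pos [ 511.4 -340.1  111.6] yaw -150.42 tiltz -1.0 F [-0.66  1.34  5.36] w 49.6 t 14.38
{'tx': 0.0011, 'ty': 0.0012, 'tz': 0.0065, 'spin': -0.0026}
```

View pics/s12.png

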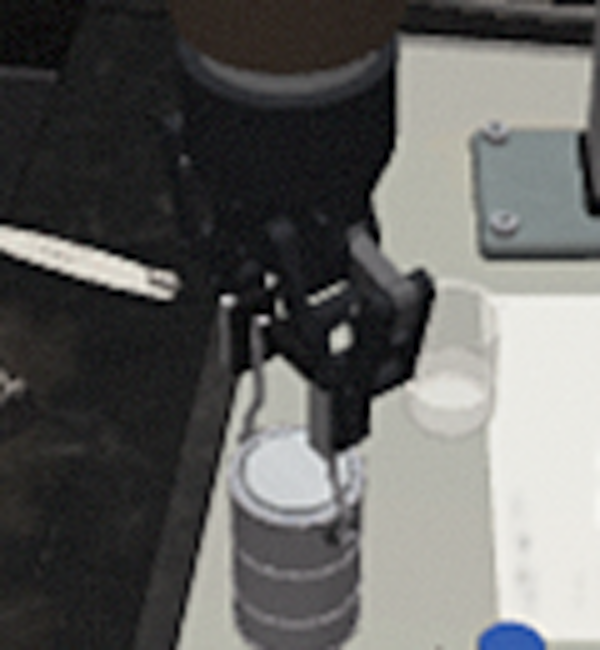

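>>> play_rows --targets '[{"tx": 0, "ty": 0, "tz": -0.01, "spin": 0, "gripper": 0.3}, {"tx": 0, "ty": 0, "tz": -0.03, "spin": 0, "gripper": 0.3}, {"tx": 0, "ty": 0, "tz": -0.06, "spin": 0, "gripper": 0.3}, {"tx": 0, "ty": 0, "tz": -0.1, "spin": 0, "gripper": 0.3}, {"tx": 0, "ty": 0, "tz": -0.15, "spin": 0, "gripper": 0.3}, {"tx": 0, "ty": 0, "tz": -0.2, "spin": 0, "gripper": 0.3}, {"tx": 0, "ty": 0, "tz": -0.22, "spin": 0, "gripper": 0.3}, {"tx": 0, "ty": 0, "tz": -0.23, "spin": 0, "gripper": 0.3}]'

```text
clock: 15.38
position: [511.4, -340.2, 168.8]
ee_rot: [-0.255, 0.967, -0.0, 0.0]
contact_force: [-0.2, 1.0, -4.6]
gripper_width: 49.8
```

```bash
python3 - <<'E'
from h import *
s=grab('side','side13')
zoom(s,190,130,330,310,4,'s13')
cmd([511.4,-340.1,228],-150.3)
E
```

```text
pos [ 511.4 -340.2  168.7] yaw -150.43 tiltz -1.0 F [-0.25 -0.19 -3.14] w 49.2 t 15.43
{'tx': -0.0003, 'ty': 0.0004, 'tz': -0.237, 'spin': -0.0029}
```

View pics/s13.png

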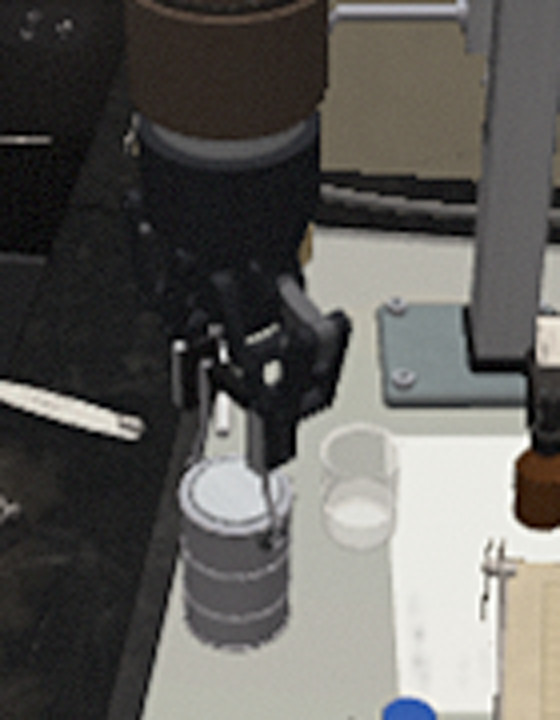

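```bash
python3 - <<'E'
from h import *
s=load('side13')
print(proj(s,[511,-340,146.7]))
P=pts(s);print(P[252,246],P[250,244])
for i in range(3):
    get_image('top');print(read_state()['contact_force'])
cmd([514,-200,225])
E
```

```text
(np.float64(247.82788656692654), np.float64(251.77263512849376))
[ 507.52711778 -340.20337034  146.75377428] [ 504.3618078  -334.99137768  147.4528903 ]
[ 0.71736097 -0.31288337 -4.71648077]
[ 0.68756441  0.01170032 -4.37094133]
[ 0.09891035 -0.10261458 -5.17712707]
pos [ 511.1 -340.1  167.8] yaw -150.43 tiltz -1.0 F [ 0.1  -0.1  -5.18] w 49.4 t 15.57
{'tx': -0.2864, 'ty': 0.482, 'tz': -0.2285}
```

>>> play_rows --targets '[{"tx": -0.006, "ty": 0.01, "tz": -0.02, "spin": 0.02, "gripper": 0.3}, {"tx": -0.023, "ty": 0.039, "tz": -0.05, "spin": 0.07, "gripper": 0.3}, {"tx": -0.049, "ty": 0.082, "tz": -0.08, "spin": 0.14, "gripper": 0.3}, {"tx": -0.08, "ty": 0.135, "tz": -0.11, "spin": 0.23, "gripper": 0.3}, {"tx": -0.114, "ty": 0.193, "tz": -0.14, "spin": 0.33, "gripper": 0.3}, {"tx": -0.152, "ty": 0.255, "tz": -0.17, "spin": 0.43, "gripper": 0.3}, {"tx": -0.189, "ty": 0.318, "tz": -0.195, "spin": 0.54, "gripper": 0.3}, {"tx": -0.223, "ty": 0.376, "tz": -0.215, "spin": 0.64, "gripper": 0.3}, {"tx": -0.252, "ty": 0.424, "tz": -0.23, "spin": 0.72, "gripper": 0.3}, {"tx": -0.272, "ty": 0.458, "tz": -0.238, "spin": 0.77, "gripper": 0.3}, {"tx": -0.283, "ty": 0.477, "tz": -0.24, "spin": 0.8, "gripper": 0.3}, {"tx": -0.286, "ty": 0.482, "tz": -0.24, "spin": 0.81, "gripper": 0.3}]'

```text
clock: 17.08
position: [514.1, -199.9, 228.4]
ee_rot: [0.06, 0.998, -0.0, 0.0]
contact_force: [-0.6, -0.0, -4.5]
gripper_width: 49.5
```

```bash
python3 - <<'E'
from h import *
s=grab('side','side14')
zoom(s,190,80,360,300,3.4,'s14')
cmd([518,-77,230],-186.8)
E
```

```text
pos [ 514.1 -200.   228.3] yaw 173.11 tiltz -1.0 F [-0.02  0.17 -4.26] w 49.5 t 17.12
{'tx': 0.0434, 'ty': 0.4903, 'tz': -0.0069, 'spin': -0.002}
```

View pics/s14.png

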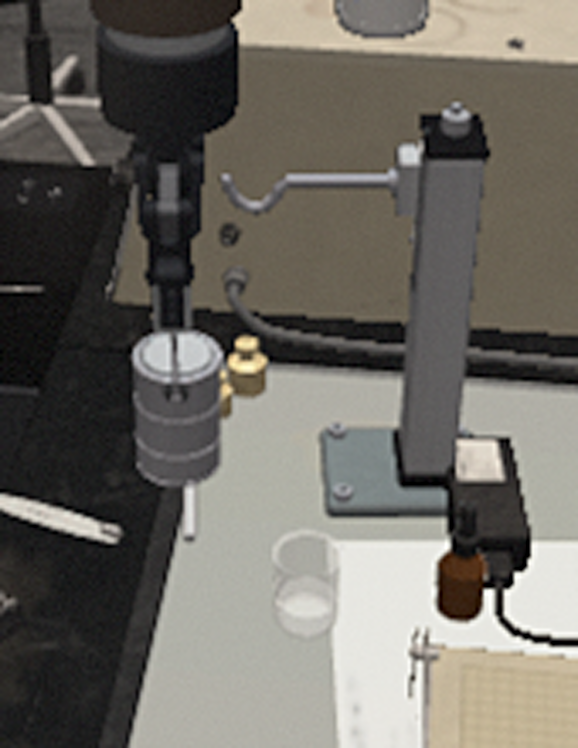

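>>> play_rows --targets '[{"tx": 0.002, "ty": 0.01, "tz": 0, "spin": 0, "gripper": 0.3}, {"tx": 0.007, "ty": 0.039, "tz": -0.002, "spin": 0, "gripper": 0.3}, {"tx": 0.014, "ty": 0.083, "tz": -0.004, "spin": 0, "gripper": 0.3}, {"tx": 0.023, "ty": 0.137, "tz": -0.006, "spin": 0, "gripper": 0.3}, {"tx": 0.033, "ty": 0.195, "tz": -0.007, "spin": 0, "gripper": 0.3}, {"tx": 0.044, "ty": 0.259, "tz": -0.007, "spin": 0, "gripper": 0.3}, {"tx": 0.055, "ty": 0.322, "tz": -0.007, "spin": 0, "gripper": 0.3}, {"tx": 0.065, "ty": 0.381, "tz": -0.007, "spin": 0, "gripper": 0.3}, {"tx": 0.073, "ty": 0.43, "tz": -0.007, "spin": 0, "gripper": 0.3}, {"tx": 0.079, "ty": 0.464, "tz": -0.007, "spin": 0, "gripper": 0.3}, {"tx": 0.082, "ty": 0.483, "tz": -0.007, "spin": 0, "gripper": 0.3}, {"tx": 0.083, "ty": 0.488, "tz": -0.007, "spin": 0, "gripper": 0.3}]'

```text
clock: 18.62
position: [508.2, -76.4, 230.1]
ee_rot: [0.06, 0.998, -0.0, 0.0]
contact_force: [1.2, 0.3, -3.8]
gripper_width: 49.3
```

```bash
python3 - <<'E'
from h import *
s=grab('side','side15');t=grab('top','top15')
zoom(s,210,80,340,260,4,'s15');zoom(t,150,100,250,240,4.2,'t15')
cmd([580,-84.5,230],-186.8)
E
```

```text
pos [508.1 -76.7 230. ] yaw 173.11 tiltz -1.0 F [-0.62 -0.48 -4.75] w 49.4 t 18.73
{'tx': -0.2891, 'ty': 0.0035, 'tz': 0.0001, 'spin': -0.002}
```

View pics/s15.png

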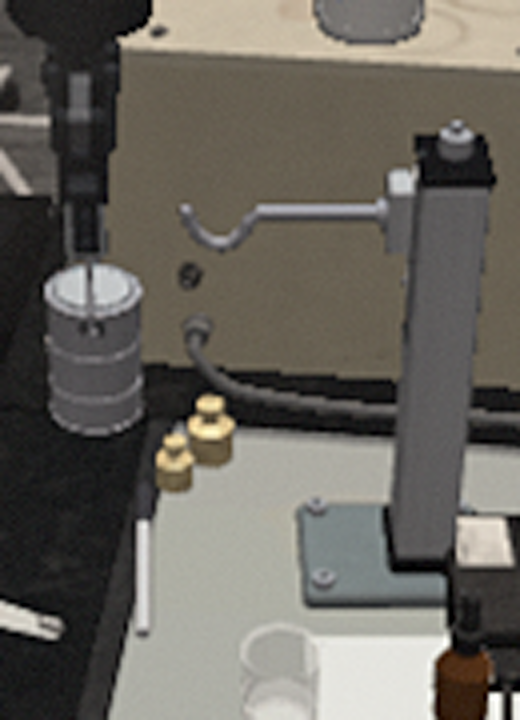

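View pics/t15.png

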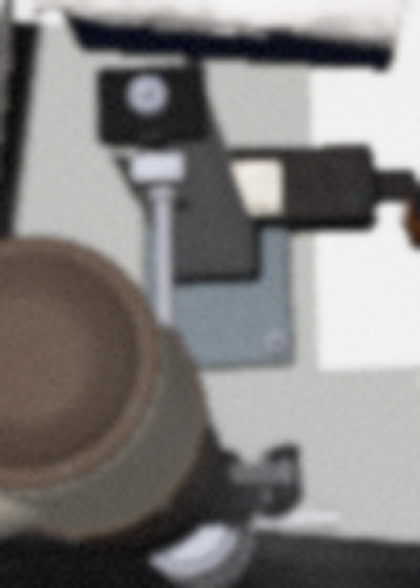

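>>> play_rows --targets '[{"tx": -0.006, "ty": 0, "tz": 0, "spin": 0, "gripper": 0.3}, {"tx": -0.023, "ty": 0, "tz": 0, "spin": 0, "gripper": 0.3}, {"tx": -0.049, "ty": 0.001, "tz": 0, "spin": 0, "gripper": 0.3}, {"tx": -0.08, "ty": 0.001, "tz": 0, "spin": 0, "gripper": 0.3}, {"tx": -0.115, "ty": 0.002, "tz": 0, "spin": 0, "gripper": 0.3}, {"tx": -0.153, "ty": 0.002, "tz": 0, "spin": 0, "gripper": 0.3}, {"tx": -0.191, "ty": 0.003, "tz": 0, "spin": 0, "gripper": 0.3}, {"tx": -0.225, "ty": 0.003, "tz": 0, "spin": 0, "gripper": 0.3}, {"tx": -0.254, "ty": 0.003, "tz": 0, "spin": 0, "gripper": 0.3}, {"tx": -0.275, "ty": 0.003, "tz": 0, "spin": 0, "gripper": 0.3}, {"tx": -0.286, "ty": 0.003, "tz": 0, "spin": 0, "gripper": 0.3}, {"tx": -0.289, "ty": 0.003, "tz": 0, "spin": 0, "gripper": 0.3}]'

```text
clock: 20.23
position: [580.0, -84.4, 230.0]
ee_rot: [0.06, 0.998, 0.0, -0.0]
contact_force: [-0.7, -0.1, -5.2]
gripper_width: 49.1
```

```bash
python3 - <<'E'
from h import *
s=grab('side','side16')
zoom(s,220,80,340,230,5,'s16')
print((np.array(proj(s,[580,-84.5,274]))-[220,80])*5)
cmd([580,-84.5,230],-186.8)
E
```

```text
[224.00714609 221.77084616]
pos [579.9 -84.5 230.1] yaw 173.12 tiltz -1.0 F [ 0.38  1.01 -4.83] w 49.5 t 20.27
{'tx': -0.0003, 'ty': -0.0, 'tz': 0.0002, 'spin': -0.0017}
```

View pics/s16.png

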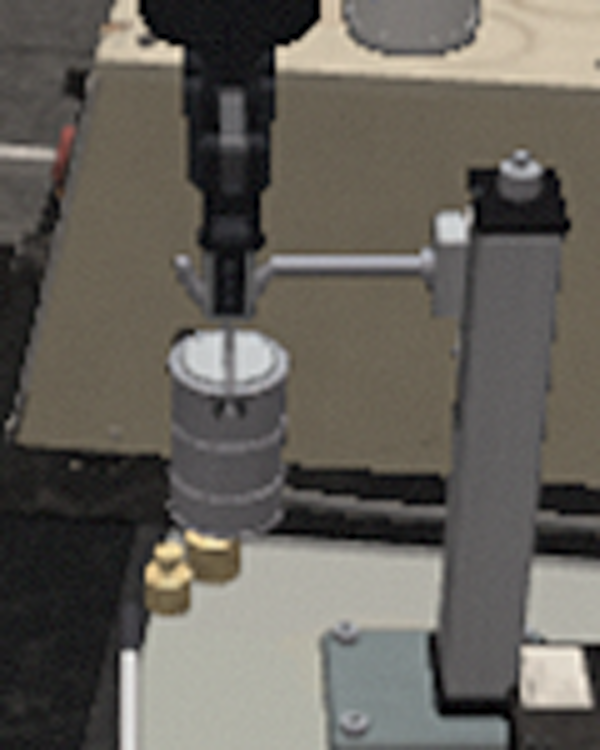

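>>> play_rows --targets '[{"tx": 0, "ty": 0, "tz": 0.01, "spin": 0, "gripper": 0.3}, {"tx": 0, "ty": 0, "tz": 0.022, "spin": 0, "gripper": 0.3}, {"tx": 0, "ty": 0, "tz": 0.034, "spin": 0, "gripper": 0.3}, {"tx": 0, "ty": 0, "tz": 0.046, "spin": 0, "gripper": 0.3}, {"tx": 0, "ty": 0, "tz": 0.058, "spin": 0, "gripper": 0.3}, {"tx": 0, "ty": 0, "tz": 0.068, "spin": 0, "gripper": 0.3}, {"tx": 0, "ty": 0, "tz": 0.076, "spin": 0, "gripper": 0.3}, {"tx": 0, "ty": 0, "tz": 0.082, "spin": 0, "gripper": 0.3}, {"tx": 0, "ty": 0, "tz": 0.086, "spin": 0, "gripper": 0.3}, {"tx": 0, "ty": 0, "tz": 0.088, "spin": 0, "gripper": 0.3}]'

```text
clock: 21.52
position: [580.0, -84.5, 208.0]
ee_rot: [0.06, 0.998, -0.0, 0.0]
contact_force: [-0.4, -0.2, -4.2]
gripper_width: 49.4
```

```bash
python3 - <<'E'
from h import *
s=grab('side','side17')
zoom(s,220,80,340,230,5,'s17')
F=[]
for i in range(3): get_image('top');F.append(read_state()['contact_force'])
print(np.mean(F,0))
cmd([580,-84.5,200],-186.8)
E
```

```text
[-0.01846817 -0.26835593 -4.77662653]
pos [580.  -84.5 208.1] yaw 173.12 tiltz -1.0 F [ 0.01 -0.57 -5.33] w 49.4 t 21.73
{'tx': -0.0, 'ty': -0.0001, 'tz': 0.0325, 'spin': -0.0018}
```

View pics/s17.png

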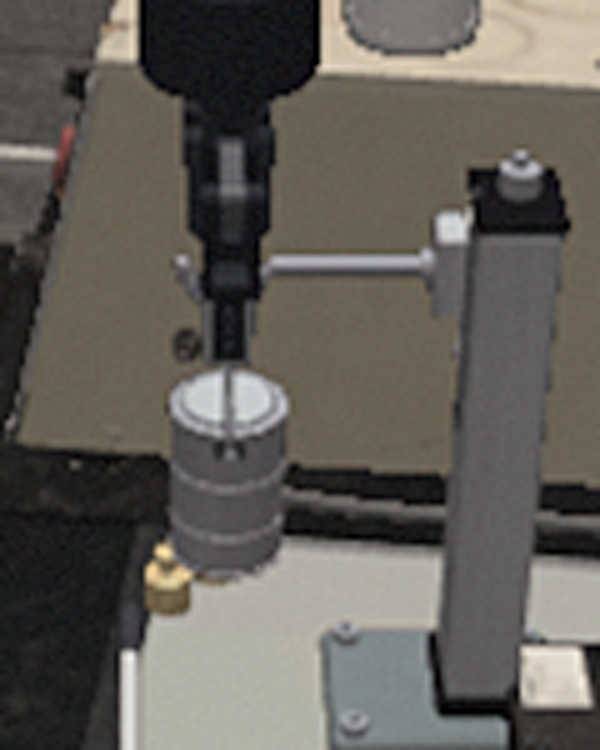

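>>> play_rows --targets '[{"tx": 0, "ty": 0, "tz": 0.006, "spin": 0, "gripper": 0.3}, {"tx": 0, "ty": 0, "tz": 0.012, "spin": 0, "gripper": 0.3}, {"tx": 0, "ty": 0, "tz": 0.018, "spin": 0, "gripper": 0.3}, {"tx": 0, "ty": 0, "tz": 0.024, "spin": 0, "gripper": 0.3}, {"tx": 0, "ty": 0, "tz": 0.03, "spin": 0, "gripper": 0.3}, {"tx": 0, "ty": 0, "tz": 0.036, "spin": 0, "gripper": 0.3}, {"tx": 0, "ty": 0, "tz": 0.042, "spin": 0, "gripper": 0.3}, {"tx": 0, "ty": 0, "tz": 0.048, "spin": 0, "gripper": 0.3}, {"tx": 0, "ty": 0, "tz": 0.054, "spin": 0, "gripper": 0.3}, {"tx": 0, "ty": 0, "tz": 0.06, "spin": 0, "gripper": 0.3}]'

```text
clock: 22.98
position: [580.0, -84.5, 193.1]
ee_rot: [0.06, 0.998, -0.0, 0.0]
contact_force: [0.1, 0.3, -3.4]
gripper_width: 49.4
```

```bash
python3 - <<'E'
from h import *
s=grab('side','side18')
zoom(s,220,80,340,230,5,'s18')
F=[]
for i in range(3): get_image('top');F.append(read_state()['contact_force'])
print(np.mean(F,0))
cmd([580,-84.5,193],-186.8)
E
```

```text
[-0.48384246 -0.36182016 -2.72533874]
pos [580.  -84.5 193.1] yaw 173.12 tiltz -1.0 F [-0.12 -0.63 -2.21] w 49.3 t 23.18
{'tx': 0.0001, 'ty': -0.0, 'tz': 0.0006, 'spin': -0.0017}
```

View pics/s18.png

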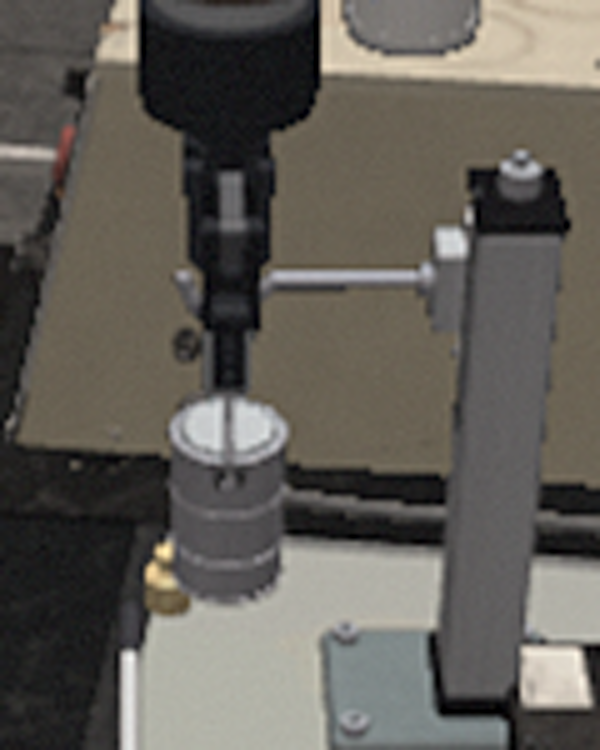

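>>> play_rows --targets '[{"tx": 0, "ty": 0, "tz": 0.006, "spin": 0, "gripper": 0.3}, {"tx": 0, "ty": 0, "tz": 0.012, "spin": 0, "gripper": 0.3}, {"tx": 0, "ty": 0, "tz": 0.018, "spin": 0, "gripper": 0.3}, {"tx": 0, "ty": 0, "tz": 0.024, "spin": 0, "gripper": 0.3}, {"tx": 0, "ty": 0, "tz": 0.03, "spin": 0, "gripper": 0.3}, {"tx": 0, "ty": 0, "tz": 0.036, "spin": 0, "gripper": 0.3}, {"tx": 0, "ty": 0, "tz": 0.042, "spin": 0, "gripper": 0.3}, {"tx": 0, "ty": 0, "tz": 0.047, "spin": 0, "gripper": 0.3}, {"tx": 0, "ty": 0, "tz": 0.05, "spin": 0, "gripper": 0.3}, {"tx": 0, "ty": 0, "tz": 0.052, "spin": 0, "gripper": 0.3}]'

```text
clock: 24.42
position: [580.1, -84.5, 180.2]
ee_rot: [0.06, 0.998, -0.0, 0.0]
contact_force: [-1.0, 0.5, -1.4]
gripper_width: 49.6
```

```bash
python3 - <<'E'
from h import *
s=grab('side','side19')
zoom(s,220,80,340,230,5,'s19')
F=[]
for i in range(30): get_image('top');F.append(read_state()['contact_force'])
F=np.array(F);print(F.mean(0),F.std(0)/30**.5)
cmd([580,-84.5,180],-186.8)
E
```

```text
[-0.3862026  -0.03588952 -0.97601688] [0.06516355 0.0882887  0.09946755]
pos [580.  -84.5 180.1] yaw 173.12 tiltz -1.0 F [-0.63 -0.5  -1.68] w 49.5 t 25.98
{'tx': 0.0, 'ty': -0.0, 'tz': 0.0004, 'spin': -0.0018}
```

View pics/s19.png

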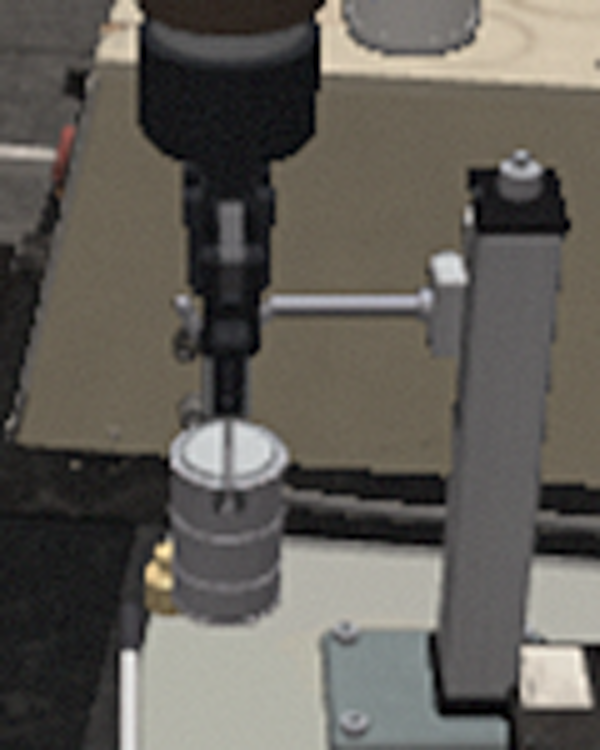

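>>> play_rows --targets '[{"tx": 0, "ty": 0, "tz": 0.006, "spin": 0, "gripper": 0.3}, {"tx": 0, "ty": 0, "tz": 0.011, "spin": 0, "gripper": 0.3}, {"tx": 0, "ty": 0, "tz": 0.016, "spin": 0, "gripper": 0.3}, {"tx": 0, "ty": 0, "tz": 0.02, "spin": 0, "gripper": 0.3}, {"tx": 0, "ty": 0, "tz": 0.023, "spin": 0, "gripper": 0.3}, {"tx": 0, "ty": 0, "tz": 0.024, "spin": 0, "gripper": 0.3}, {"tx": 0, "ty": 0, "tz": 0.024, "spin": 0, "gripper": 0.3}]'

```text
clock: 26.85
position: [580.0, -84.5, 174.1]
ee_rot: [0.06, 0.998, -0.0, 0.0]
contact_force: [0.0, -0.2, -0.1]
gripper_width: 49.4
```

```bash
python3 - <<'E'
from h import *
F=[]
for i in range(80): get_image('top');F.append(read_state()['contact_force'])
F=np.array(F);print(F.mean(0),F.std(0)/80**.5)
cmd()
E
```

```text
[-0.00989358  0.00014155 -0.00291111] [0.04879229 0.05079984 0.05163932]
pos [580.  -84.4 174.1] yaw 173.12 tiltz -1.0 F [-0.31  0.39  0.02] w 49.1 t 30.85
{}
```

>>> play_rows --targets '[{"tx": 0, "ty": 0, "tz": 0, "spin": 0, "gripper": 0}, {"tx": 0, "ty": 0, "tz": 0, "spin": 0, "gripper": -0.12}, {"tx": 0, "ty": 0, "tz": 0, "spin": 0, "gripper": -0.16}, {"tx": 0, "ty": 0, "tz": 0, "spin": 0, "gripper": -0.18}, {"tx": 0, "ty": 0, "tz": 0, "spin": 0, "gripper": -0.2}, {"tx": 0, "ty": 0, "tz": 0, "spin": 0, "gripper": -0.22}, {"tx": 0, "ty": 0, "tz": 0, "spin": 0, "gripper": -0.24}, {"tx": 0, "ty": 0, "tz": 0, "spin": 0, "gripper": -0.26}, {"tx": 0, "ty": 0, "tz": 0, "spin": 0, "gripper": -0.3}, {"tx": 0, "ty": 0, "tz": 0, "spin": 0, "gripper": -0.35}, {"tx": 0, "ty": 0, "tz": 0, "spin": 0, "gripper": -0.45}, {"tx": 0, "ty": 0, "tz": 0, "spin": 0, "gripper": -0.55}]'

```text
clock: 32.35
position: [580.0, -84.5, 174.1]
ee_rot: [0.06, 0.998, -0.0, 0.0]
contact_force: [-0.0, -0.3, 0.6]
gripper_width: 66.0
```

```bash
python3 - <<'E'
from h import *
s=grab('side','side20')
zoom(s,220,80,340,230,5,'s20')
cmd()
E
```

```text
pos [580.  -84.5 174.1] yaw 173.12 tiltz -1.0 F [0.4  0.82 0.3 ] w 66.3 t 32.4
{}
```

View pics/s20.png

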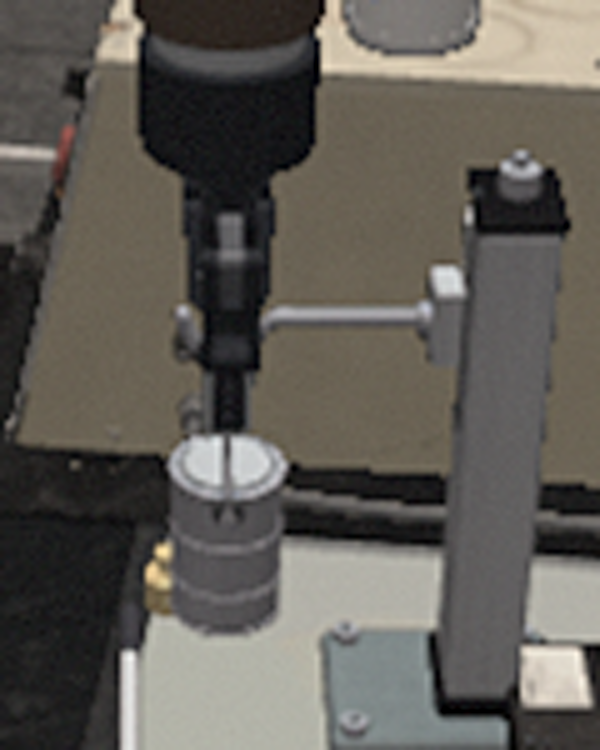

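>>> play_rows --targets '[{"tx": 0, "ty": 0, "tz": 0, "spin": 0, "gripper": -0.8}, {"tx": 0, "ty": 0, "tz": 0, "spin": 0, "gripper": -1}, {"tx": 0, "ty": 0, "tz": 0, "spin": 0, "gripper": -1}, {"tx": 0, "ty": 0, "tz": -0.03, "spin": 0, "gripper": -1}, {"tx": 0, "ty": 0, "tz": -0.08, "spin": 0, "gripper": -1}, {"tx": 0, "ty": 0, "tz": -0.14, "spin": 0, "gripper": -1}, {"tx": 0, "ty": 0, "tz": -0.22, "spin": 0, "gripper": -1}, {"tx": 0, "ty": 0, "tz": -0.3, "spin": 0, "gripper": -1}, {"tx": 0, "ty": 0, "tz": -0.4, "spin": 0, "gripper": -1}, {"tx": 0, "ty": 0, "tz": -0.5, "spin": 0, "gripper": -1}, {"tx": 0, "ty": 0, "tz": -0.55, "spin": 0, "gripper": -1}, {"tx": 0, "ty": 0, "tz": -0.55, "spin": 0, "gripper": -1}]'

```text
clock: 33.9
position: [580.2, -84.4, 312.8]
ee_rot: [0.06, 0.998, 0.0, 0.001]
contact_force: [0.1, 0.1, -0.2]
gripper_width: 85.2
```

```bash
python3 - <<'E'
from h import *
s=grab('side','side21')
zoom(s,220,80,340,230,5,'s21')
cmd()
E
```

```text
pos [579.7 -84.3 311.5] yaw 173.11 tiltz -1.0 F [ 0.84  1.17 -0.59] w 85.9 t 33.95
{}
```

View pics/s21.png

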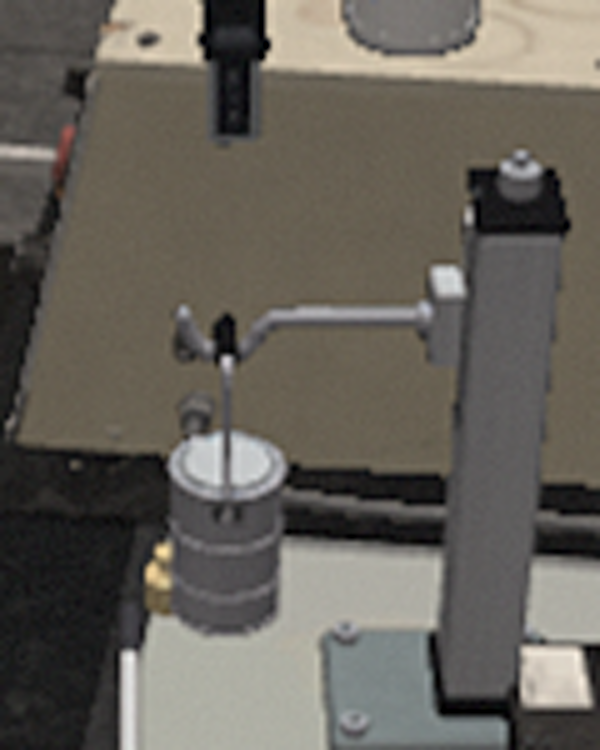

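```bash
python3 - <<'E'
from h import *
s0=load('side21')
for i in range(10): get_image('top')
s=grab('side','side22');zoom(s,220,80,340,230,5,'s22')
a=s0['frame'][120:215,250:282].astype(int);b=s['frame'][120:215,250:282].astype(int);print('diff',abs(a-b).mean(),abs(a-b).max())
for y in(-78.5,-84.5,-90.5):print((np.array(proj(s,[580,y,218]))-[220,80])*5)
g=s['frame'].max(-1);m=(g<60).astype(np.uint8);m[:, :258]=0;m[:,272:]=0;m[:142]=0;m[155:]=0
ys,xs=np.where(m);print(xs.mean(),ys.mean(),ys.min(),ys.max(),((xs.mean()-220)*5,(ys.mean()-80)*5))
t=grab('top','top22');zoom(t,150,100,250,240,4.2,'t22')
P=pts(s);print(P[172,262:270].round(0))
E
```

```text
diff 1.6731359649122808 11
[221.02358628 327.04840359]
[222.99361524 333.94002714]
[224.98082372 340.89174869]
264.3421052631579 147.39473684210526 143 152 (np.float64(221.7105263157896), np.float64(336.9736842105263))
[[ 574.  -85.  152.]
 [ 576.  -88.  153.]
 [ 575. -112.  169.]
 [ 577. -111.  169.]
 [ 583.  -87.  152.]
 [ 586.  -86.  151.]
 [ 588.  -88.  153.]
 [ 590.  -87.  151.]]
```

View pics/t22.png

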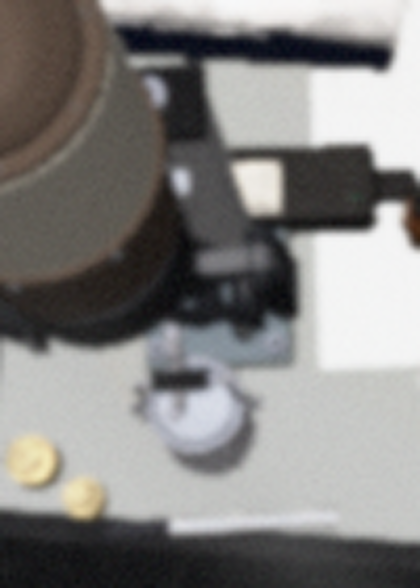

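```bash
python3 -c "
from bench import job_done;print(job_done())"
```

```text
the job is handed in; nothing more can be done
None
```

The can is hanging by its grip sleeve in the balance hook, released and still, and the job is handed in. The clock read about 34.5 s of the 72 s allowed.

**What I did:** I swung the bail upright by its sleeve while the can stood on the bench, then lifted the can level by the bail legs. I lowered it onto the hook until the wrist force averaged 0.00 ± 0.05 N. Only then did I open the jaws slowly and raise the hand straight up and away.

**Last checks:**
- **Position:** the top view shows the sleeve centred on the hook to within about 1 pixel, and the side view agrees within about 1 pixel.
- **Load:** the hook was about 26 mm down before release and the picture showed no change after. That puts the weight at roughly 4.8 N.
- **State of the can:** it looked upright, and two pictures half a second apart differed only by noise. The bench items visible in the final views look unmoved; I did not measure how far any of them had shifted. The balance hook's speed is not reported, so I could not check it directly.

**What disagreed:** the fingertips appeared about 20 mm higher in the images than the stated tool length implies, so my first grip on the sleeve closed empty. I placed the later grips from the images. The finger opening also read about 2.5 mm smaller than the size of the part gripped.

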